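# Refit the press lever's fulcrum pin and its R-clip

### The job

The lever of the bench tile press has just been refitted. Gently push its fulcrum pin fully home by the head, so that the cross hole comes clear of the fork at the pin's other end; then take the R-clip from the wooden block, feel for the cross hole with its straight leg from above (the pin lies rolled, so the hole leans to one side: catch its mouth and turn it upright), and push the clip straight down until its bow has sprung over the pin. Never force the clip against the pin, let go of it when it sits, and leave the other things on the bench alone.

Things in the scene. Friction and masses are not known exactly. Their poses are not given: they have to be found in the camera images.
- press: Dark green-grey bench tile press, fixed. Origin on the table under the fork's middle; z up, x along the lever away from its rubber grip, y along the pin towards its head. Base x -200 to +45, y +-75, 14 mm thick. Fork ears with bushes at y 13 to 27 mm either side, x +-23, top z 123 mm. Lever between the ears, to x -266 mm, z 87 to 121 mm; guide posts at x -112, y +-56, to z 78 mm. Pin axis z 100 mm.
- pin_travel (a joint): How far the fulcrum pin has been pushed in along -y of the press, m: starts at 0 to 0.007, fully home (head against the left-hand bush) at 0.024. It slides stiffly, about 5 N, and stays where it is left.
- fulcrum_pin: Steel pin, 25 mm thick, along y of the press; round head 38 mm across, 8 mm thick at its +y end. Origin on its axis; midway between the ears when home. Axes as the press: this pose does not show its roll. It lies rolled by 17 to 43 degrees, so the cross hole's upper mouth lies 3.7 to 8.5 mm to one side of the axis (along x) and 12 to 9 mm above it. It turns stiffly in its bore, about 0.06 N m.
- pin_head (a point): Centre of the outer face of the pin's head, the face to push; 35 mm from the pin's origin along +y. Axes as the press.
- pin_hole (a point): Point on the pin axis at the middle of the cross hole, 40 mm from the pin's origin along -y, 13 mm from the pin's end. The hole goes right through, 7.6 mm wide, for the 6 mm leg. Hidden in the fork until the pin is home; then 13 mm clear of the bush. Axes as the press: they do not turn with the roll of the pin.
- clip: R-clip (hitch pin clip) of 6 mm spring wire, 112 mm long, standing leg down in the block. Origin at the lower tip (cut off square) of the straight leg; z up along the leg to the ring; x from the leg to the bow's side. The double ring on top, 24 mm across in x and z and 12 mm thick in y, is the place to grip. The bow reaches out to x 21 mm and down to z 21 mm, where its end flares out.
- clip_seat (a point): Point on the leg's axis 50 mm above its tip, opposite the middle of the bow: it comes to lie on the pin axis, in the middle of the cross hole, when the bow has sprung over. Axes as the clip.
- clip_ring (a point): Centre of the clip's ring, 100 mm above the leg's tip and 9 mm to the bow side of the leg's axis. Axes as the clip.
- clip_bow (a joint): Angle by which the sprung bow is opened, rad: 0 at rest (also when it has sprung over the pin), about 0.1 while it rides over the thickest part of the pin. It takes about 6 to 10 N of downward push on the clip to spring it over; the bow starts to ride on the pin when the seat point is about 29 mm above the pin axis.
- clip_block: Fixed hardwood block, 110 x 56 x 40 mm (x, y, z), origin under its centre. The clip stands in a 7 mm hole, 18 mm deep, in its top at x +10 mm, y 0, so that its tip starts 22 mm above the table and it may lean by about 5 degrees. Two low pin heads at x -40 mm.
- white_pot: Small white pot, 68 mm across, 40 mm high, origin under its centre; loose, leave alone.
- rib_wood: Wooden potter's rib, 83 x 56 x 10 mm, lying flat, origin under its centre; loose, leave alone.

How it is judged:
By the outcome, as a careful person would: the job done as asked, in the order asked, and still so for the second after the job is handed in, with the robot touching nothing.
It also fails if it takes over 72 s, if anything falls off the work surface, if the arm or the gripper's body presses on something with over 40 N, if the wrist force passes 120 N, or if a joint passes its speed limit or range.

### The arm

A 6-joint arm with a two-finger parallel gripper is mounted at the origin on a cart in front of the work surface, level with it; the furniture and walls round the work are solid. World frame = base frame: x ahead of the robot, y to its left, z up, the work surface at z = 0. Lengths are in m, angles in degrees, forces in N, time in s.
With the tool pointing down it reaches from about 0.35 to 0.875 m from the base axis. Payload 4.2 kg.
Tool frame: the origin (TCP) lies midway between the tips of the shut fingers; the grasp point (between the pads) lies 19 mm behind it; z points along the fingers, y is the direction in which the jaws open and shut (so a half turn about z gives the same grasp; the last joint's range is limited). The gripper opens to 87 mm and grips with 3 to 60 N. Pads are 19 mm wide; open, the fingers measure 117 mm over their backs; the gripper's body (75 mm by 190 mm) begins 51 mm behind the grasp point.
Start: joints at [-59.725, 22.042, 0.453, 0, -68.411, -14.817], TCP at [0.167, -0.602, 0.223] pointing down, gripper open.
Joint ranges: [-179.83, 179.83], [-69.29, 118.12], [-61.27, 80.66], [-181.25, 117.63], [-171.15, -9.14], [-177.46, 177.46]. Speed limits (degrees/s): [159.86, 159.86, 180, 180, 180, 180].

### API

Orientations are given as a 3x3 rotation matrix whose columns are the frame's x, y, z axes.
In Python, from station import sense, capture, calibration, finish_job gives the robot as it stands.
- The arm moves only by the tool carry_out, never from a script. Its argument "commands" is one flat list of numbers, 6 for each row, row after row: the shift along the tool's x, y, z in mm, then the turn, a rotation vector about the tool's x, y, z in rad. A call has 1 to 5 rows; each row shifts and turns the pose as measured when the row begins, along the tool's axes as they then stand; what a row does not reach is not made up. A row lasts 1/8 s, in which the tool goes at most 62.5 mm and 10.7 degrees, less where a joint would pass 70% of its speed; a pose out of reach is approached as far as the arm can. A call is refused whole if a number of a shift passes 62.5 or a number of a turn 0.188, either way. A call with a gripper value outside its range is refused whole. "grip" is the finger opening in mm, from 0 to 87, set as the call begins (left out, the last holds). The fingers move at their own pace and stop on an object; the grip force is fixed at half the most. Time passes only in rows, so rows that do not move let the fingers close. It gives the time, the measured TCP pose, the force and the opening at its end, in the units of the state.
- sense(): the state, without advancing time (a new reading comes with each control period).
- capture(name): name is "scene" or "top"; returns the picture (400x640x3 uint8, red, green, blue); there is no depth.
- calibration(name): a dict with "fx", "fy", "cx", "cy" (pixels), "rvec" (rotation vector, rad) and "tvec" (3), from world to camera coordinates, as OpenCV has them. Camera axes: x right, y down, z forward; pixel columns grow to the right and rows downward; lengths in m; the calibration is good to about 2 mm. A picture is of the moment at which its call begins. calibration takes no time and is no camera call.
- finish_job(): hands the job in, once; it reports no verdict.
The state is a dict: "time_s": time; "joints": joint angles; "joint_velocities": joint speeds; "effort": joint torques, N m; "tcp_pos": TCP position; "ee_rot": TCP orientation; "wrist_force": force on the tool from outside, world axes, zero at the start; "moment": the same for the moment, N m; "gripper_width": opening from 0.0 (shut) to 1.0 (fully open).
Only numpy, scipy, OpenCV 4.12 (cv2) and the standard library are available. Lean on these libraries where they do the work, as an engineer would, in place of code of your own. Each camera call takes 0.05 s, during which the arm holds its last target.

## Working session

There is one attempt and no reset: what is moved stays moved. The work goes in short steps, Python scripts to look and compute and a tool call to move; the robot and the scene stay as the last step left them, time stands still between calls to the robot, and variables do not carry over. Pictures are saved under pics/ and viewed, and the job is handed in when it is done.

Besides the shell and the picture viewer there is one more tool, called as a command line: name --argument value ..., lists and objects as JSON in quotes. carry_out: Moves the arm, as the interface text tells. Its arguments: {"type":"object","properties":{"commands":{"type":"array"},"grip":{"type":"number"}},"required":["commands"]}

```bash
ls; mkdir -p pics; python3 - <<'E'
from station import *
import cv2
for n in("scene","top"):
    im=capture(n); cv2.imwrite(f"pics/{n}0.png",im[:,:,::-1]); print(n,calibration(n))
s=sense(); print(s)
E
```

```text
pics
scene {'fx': 443.16502221098204, 'fy': 443.16502221098204, 'cx': 319.13868895134027, 'cy': 202.46967006613752, 'rvec': array([ 0.96763759, -2.10137927,  1.32084854]), 'tvec': array([0.34487119, 0.27098057, 0.72680437])}
top {'fx': 451.90903070822094, 'fy': 451.90903070822094, 'cx': 325.518003629136, 'cy': 192.68066968932817, 'rvec': array([ 2.11522061, -2.17460035,  0.14276642]), 'tvec': array([0.01859341, 0.55758197, 1.424654  ])}
{'time_s': 0.1, 'joints': array([-5.97234693e+01,  2.20852751e+01,  3.87495730e-01, -2.52577413e-02,
       -6.84100387e+01, -1.48161639e+01]), 'joint_velocities': array([-0.06827298, -0.15935213,  0.12367562,  0.12238507, -0.02936671,
       -0.02275822]), 'effort': array([-8.16942629e-04, -3.91691637e+01,  1.87933677e+01,  4.23183024e+00,
        1.34453183e-02, -7.00923147e-05]), 'tcp_pos': array([ 0.1664777 , -0.60186545,  0.22157975]), 'ee_rot': array([[-9.63858385e-01, -2.66414452e-01, -5.94734563e-04],
       [-2.66415103e-01,  9.63856648e-01,  1.83174195e-03],
       [ 8.52363341e-05,  1.92398611e-03, -9.99998146e-01]]), 'wrist_force': array([-0.15133511,  0.49931314,  0.06298458]), 'moment': array([0.02631583, 0.0351699 , 0.0829195 ]), 'gripper_width': 0.9991665510536868}
```

View pics/scene0.png

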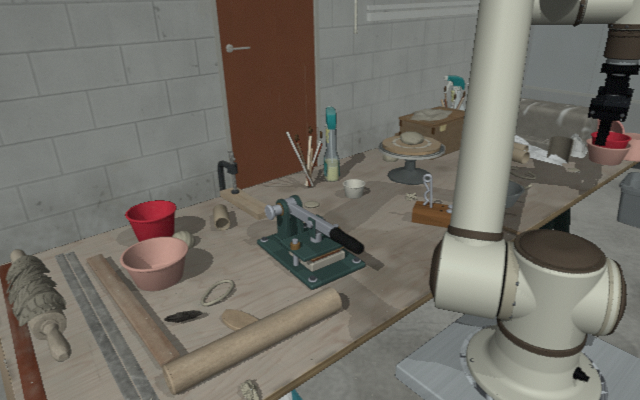

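View pics/top0.png

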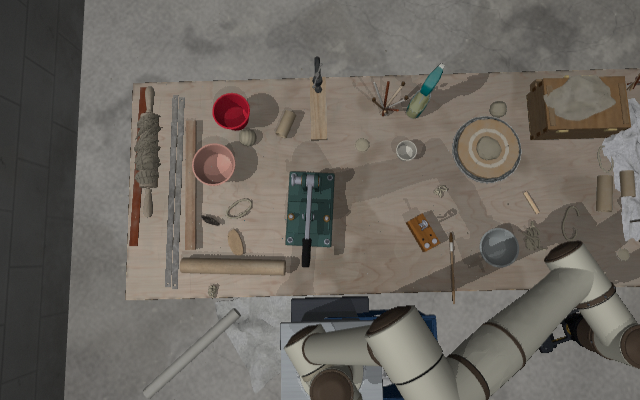

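```bash
cat > h.py <<'E'
import numpy as np, cv2
from station import *
def cam(n):
    c=calibration(n); R=cv2.Rodrigues(c['rvec'])[0]; K=np.array([[c['fx'],0,c['cx']],[0,c['fy'],c['cy']],[0,0,1]]); return K,R,np.array(c['tvec'])
def proj(n,p):
    K,R,t=cam(n); q=(K@(R@np.atleast_2d(p).T+t[:,None])).T; return q[:,:2]/q[:,2:]
def ray(n,uv):
    K,R,t=cam(n); d=R.T@np.linalg.solve(K,[uv[0],uv[1],1]); o=-R.T@t; return o,d/np.linalg.norm(d)
def onz(n,uv,z):
    o,d=ray(n,uv); return o+d*(z-o[2])/d[2]
def tri(uv1,uv2):
    o1,d1=ray("scene",uv1);o2,d2=ray("top",uv2)
    A=np.stack([d1,-d2],1); s=np.linalg.lstsq(A,o2-o1,rcond=None)[0]
    a=o1+s[0]*d1;b=o2+s[1]*d2; return (a+b)/2,np.linalg.norm(a-b)
def crop(im,x0,y0,w,h,f,name):
    c=im[y0:y0+h,x0:x0+w]; cv2.imwrite(name,cv2.resize(c,None,fx=f,fy=f,interpolation=cv2.INTER_CUBIC))
E
python3 - <<'E'
from h import *
for n in("scene","top"):print(n,proj(n,[[0,0,0],[.5,0,0],[.5,.3,0]]), ray(n,(320,200)))
t=cv2.imread("pics/top0.png");s=cv2.imread("pics/scene0.png")
crop(t,275,160,75,115,5,"pics/a.png");crop(t,395,170,80,90,6,"pics/b.png")
crop(s,250,180,125,115,5,"pics/c.png");crop(s,400,160,60,75,8,"pics/d.png")
E
```

```text
scene [[529.42202482 367.69860227]
 [329.57098837 249.51334778]
 [218.79802766 300.45340043]] (array([-0.20547186,  0.60282715,  0.56124142]), array([ 0.70312012, -0.57456678, -0.41892137]))
top [[331.41594674 369.54910662]
 [327.05585635 211.63593152]
 [236.48904123 214.15798136]] (array([ 0.35285875, -0.00500313,  1.48874043]), array([ 0.12432468,  0.01822783, -0.99207415]))
```

View pics/a.png

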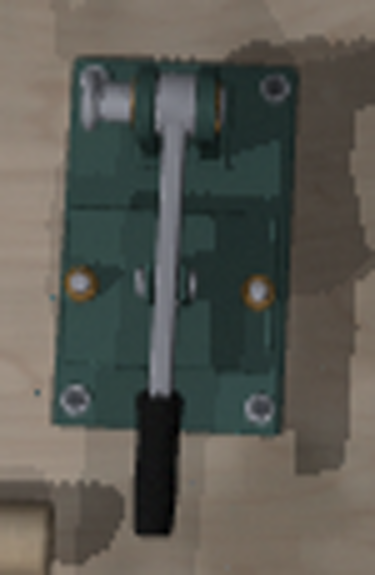

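View pics/b.png

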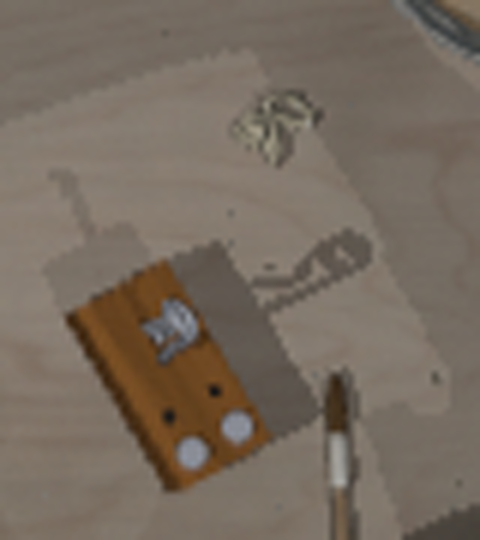

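View pics/c.png

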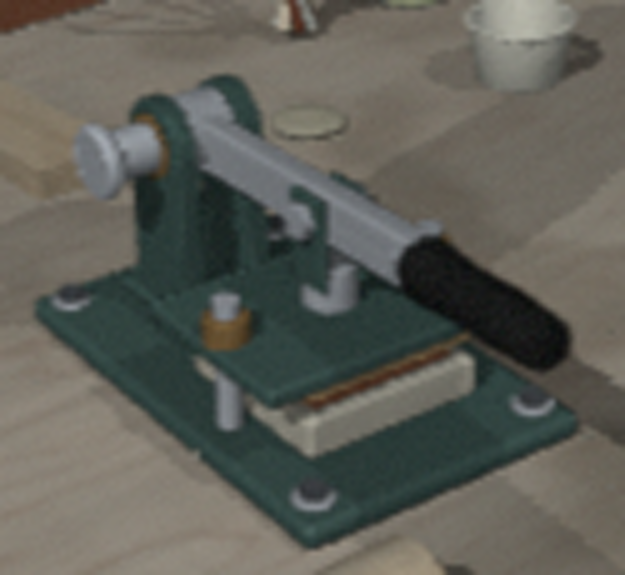

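View pics/d.png

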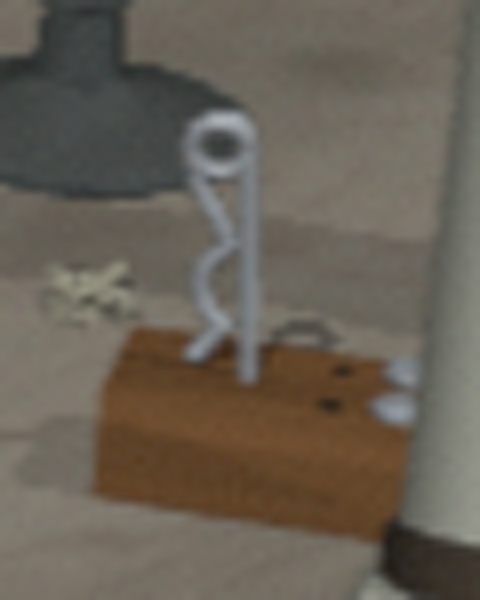

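```bash
python3 - <<'E'
from h import *
np.set_printoptions(precision=4,suppress=True)
A=lambda x,y:(275+x/5-.4,160+y/5-.4)
c=[onz("top",A(*p),.014) for p in[(73,57),(297,68),(53,425),(280,434)]]
print(np.array(c)); TL,TR,BL,BR=c
print("w",np.linalg.norm(TL-TR),np.linalg.norm(BL-BR),"l",np.linalg.norm(TL-BL),np.linalg.norm(TR-BR))
x=(TL-BL+TR-BR);y=(TL-TR+BL-BR);print("yaw",np.degrees(np.arctan2(x[1],x[0])),np.degrees(np.arctan2(-y[0],y[1])))
C=sum(c)/4; x/=np.linalg.norm(x); print("origin",C+x*.0775)
S=lambda x,y,f,a,b:(a+x/f-.5+.5/f,b+y/f-.5+.5/f)
print("head",tri(S(98,160,5,250,180),A(85,97)))
B=lambda x,y:S(x,y,6,395,170)
D=lambda x,y:S(x,y,8,400,160)
print("ring",tri(D(221,145),B(180,325)))
k=[onz("top",B(*p),.04) for p in[(170,262),(75,312),(270,437),(185,488)]]
print(np.array(k)); 
print([np.linalg.norm(k[i]-k[j]) for i,j in((0,1),(2,3),(0,2),(1,3))])
xx=k[0]-k[2]+k[1]-k[3];print(np.degrees(np.arctan2(xx[1],xx[0])),sum(k)/4)
# clip leg bottom/at block top
print(proj("scene",sum(k)/4+ .01*xx/np.linalg.norm(xx)), D(247,380))
E
python3 - <<'E'
import cv2
t=cv2.imread("pics/top0.png")
cv2.imwrite("pics/e.png",cv2.resize(t[210:240,405:440],None,fx=16,fy=16,interpolation=cv2.INTER_NEAREST))
cv2.imwrite("pics/f.png",cv2.resize(t[165:195,280:330],None,fx=15,fy=15,interpolation=cv2.INTER_NEAREST))
E
```

```text
[[ 0.6376  0.1219  0.014 ]
 [ 0.6259 -0.0266  0.014 ]
 [ 0.395   0.1387  0.014 ]
 [ 0.3852 -0.0084  0.014 ]]
w 0.14893686818727422 0.1474649899777884 l 0.2431196918231766 0.2413339977503724
yaw -4.14058193428746 -4.162146104352994
origin [0.5882 0.0508 0.014 ]
head (array([0.5939, 0.106 , 0.104 ]), np.float64(0.002652065396688221))
ring (array([ 0.4442, -0.2921,  0.1244]), np.float64(0.0033718423180171975))
[[ 0.4822 -0.3076  0.04  ]
 [ 0.4569 -0.2555  0.04  ]
 [ 0.3878 -0.3552  0.04  ]
 [ 0.3622 -0.3087  0.04  ]]
[np.float64(0.05796132887008204), np.float64(0.05306679646820334), np.float64(0.1057595916370311), np.float64(0.108599191383724)]
28.047438460645452 [ 0.4223 -0.3068  0.04  ]
[[431.5757 207.3987]] (430.4375, 207.0625)
```

View pics/e.png

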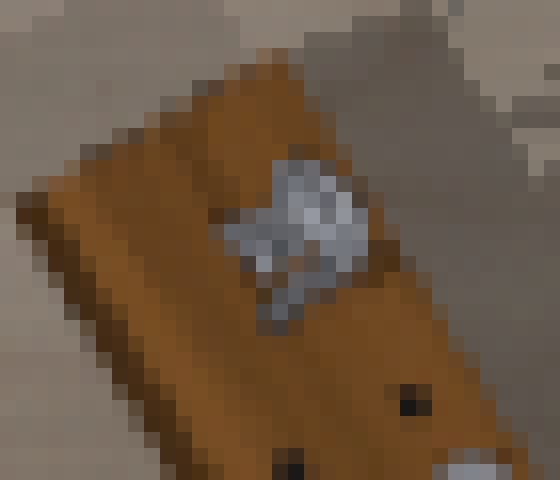

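View pics/f.png

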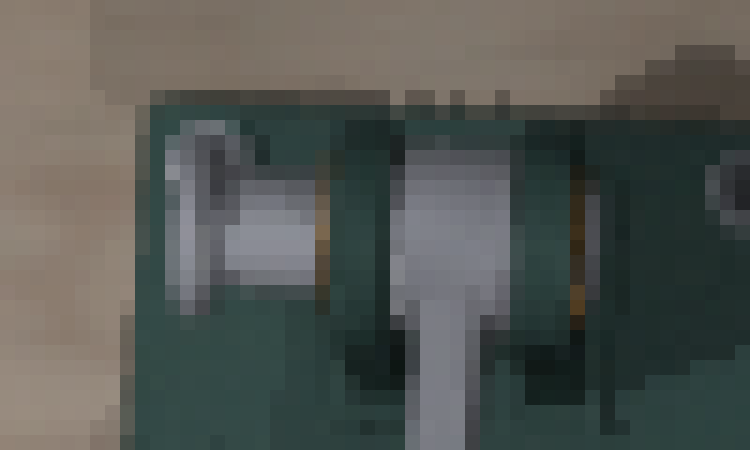

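```bash
python3 - <<'E'
from h import *
np.set_printoptions(precision=1,suppress=True)
b=np.array([.431,-.302,0])
for yaw in(15,28,45,60,75):
    a=np.radians(yaw);x=np.array([np.cos(a),np.sin(a),0])
    P=[b+[0,0,.04],b+x*.021+[0,0,.043],b+[0,0,.122],b+x*.009+[0,0,.122],b+x*.021+[0,0,.122],b-x*.003+[0,0,.122]]
    print(yaw,"top crop",((proj("top",P)-[405,210]+.5)*16).tolist());print("  scene crop",((proj("scene",P)-[400,160]+.5)*8).tolist())
E
```

```text
15 top crop [[281.07531779666806, 316.44319124844833], [251.08352745278717, 214.5886633543946], [369.0153728072355, 290.48245898545247], [353.9521010816561, 244.7044137692701], [333.9099716226183, 183.7953678913791], [374.0425111794075, 305.7601869519822]]
  scene crop [[256.76426611353554, 383.35795573740506], [198.2842013673985, 360.758089108419], [278.24875545435043, 155.76956147802366], [251.89683730416664, 150.24448909006378], [217.0980831050597, 142.94841163319143], [287.08142455517464, 157.6214621967049]]
28 top crop [[281.07531779666806, 316.44319124844833], [229.3987821261935, 223.92397708024328], [369.0153728072355, 290.48245898545247], [344.1223334688948, 248.94127279784516], [310.9960840368085, 193.66061073598758], [377.3222830323275, 304.3449246978166]]
  scene crop [[256.76426611353554, 383.35795573740506], [194.12534658399, 366.2095326293006], [278.24875545435043, 155.76956147802366], [250.13093681484133, 152.36375107612434], [212.879910429559, 147.85166801694436], [287.6558128671163, 156.90900456208442]]
45 top crop [[281.07531779666806, 316.44319124844833], [205.4084
[... 799 characters left out ...]
1336316852244], [278.24875545435043, 155.76956147802366], [251.9259492932074, 158.1064467518206], [216.73663605782485, 161.2304825172846], [287.00988672581343, 154.99176603612614]]
75 top crop [[281.07531779666806, 316.44319124844833], [180.74744351470326, 291.06454570056985], [369.0153728072355, 290.48245898545247], [322.13158735493016, 279.3917577719444], [259.6599560122595, 264.6136379836703], [384.6490315753181, 294.1807149304018]]
  scene crop [[256.76426611353554, 383.35795573740506], [206.00021830003016, 387.87725148422055], [278.24875545435043, 155.76956147802366], [255.66638016665775, 160.67334766751287], [225.35172773139857, 167.2562058503811], [285.7471797823, 154.14127086670055]]
```

```bash
cat >> h.py <<'E'
from scipy.spatial.transform import Rotation as Ro
yawp=-4.14
O=np.array([.588,.0507,0.])
def Rd(yaw,tilt=0):
    """tool down; clip x (= -tool x) at yaw; tilt: clip top leans along clip x by tilt deg"""
    a=np.radians(yaw);cx=np.array([np.cos(a),np.sin(a),0]);cy=np.array([-np.sin(a),np.cos(a),0]);cz=np.array([0,0,1.])
    R=np.stack([-cx,cy,-cz],1)
    return Ro.from_rotvec(cy*np.radians(tilt)).as_matrix()@R
def P(x,y,z): # press->world
    a=np.radians(yawp);return O+np.array([x*np.cos(a)-y*np.sin(a),x*np.sin(a)+y*np.cos(a),z])
def inP(p):
    a=np.radians(yawp);d=np.array(p)-O;return np.array([d[0]*np.cos(a)+d[1]*np.sin(a),-d[0]*np.sin(a)+d[1]*np.cos(a),d[2]])*1e3
def plan(pt,Rt,step=60,deg=10.,nmax=5):
    s=sense();p=s['tcp_pos'];R=s['ee_rot'];pt=np.array(pt)
    rv=(Ro.from_matrix(R).inv()*Ro.from_matrix(Rt)).as_rotvec()
    n=max(1,int(np.ceil(max(np.linalg.norm(pt-p)*1e3/step,np.degrees(np.linalg.norm(rv))/deg))))
    out=[];rot=Ro.from_matrix(R)
    for i in range(n):
        d=rot.inv().apply((pt-p)/n)*1e3
        out.append([round(v,1) for v in d]+[round(v,3) for v in rv/n]); rot=rot*Ro.from_rotvec(rv/n)
    print("n",n)
    print(",".join(",".join(f"{v:g}" for v in r) for r in out[:nmax]))
def st():
    s=sense();print("t",round(s['time_s'],3),"tcp",s['tcp_pos'].round(4),"press",inP(s['tcp_pos']).round(1),"F",s['wrist_force'].round(2),"M",s['moment'].round(2),"w",round(s['gripper_width']*87,1),"j",s['joints'].round(0)); return s
E
python3 - <<'E'
from h import *
st();plan(list(P(0,.095,.26)),Rd(yawp),45,nmax=30); print(P(0,.095,.26))
E
```

```text
t 0.1 tcp [ 0.1665 -0.6019  0.2216] press [-373.3 -681.3  221.6] F [-0.15  0.5   0.06] M [0.03 0.04 0.08] w 86.9 j [-60.  22.   0.  -0. -68. -15.]
n 20
-30.6,30.3,-1.9,0,-0,0.017,-30.1,30.8,-1.9,0,-0,0.017,-29.5,31.3,-1.9,0,-0,0.017,-29,31.8,-1.9,0,-0,0.017,-28.5,32.3,-1.9,0,-0,0.017,-27.9,32.8,-1.9,0,-0,0.017,-27.3,33.3,-1.9,0,-0,0.017,-26.8,33.7,-1.9,0,-0,0.017,-26.2,34.2,-1.9,0,-0,0.017,-25.6,34.6,-1.9,0,-0,0.017,-25,35.1,-1.9,0,-0,0.017,-24.4,35.5,-1.9,0,-0,0.017,-23.8,35.9,-1.9,0,-0,0.017,-23.2,36.3,-1.9,0,-0,0.017,-22.5,36.7,-1.9,0,-0,0.017,-21.9,37.1,-1.9,0,-0,0.017,-21.3,37.4,-1.9,0,-0,0.017,-20.6,37.8,-1.9,0,-0,0.017,-20,38.2,-1.9,0,-0,0.017,-19.3,38.5,-1.9,0,-0,0.017
[0.59485841 0.14545211 0.26      ]
```

carry_out --commands '[-30,30,-10,0,0,0.017,-30,31,-10,0,0,0.017,-29.5,31,-10,0,0,0.017,-29,32,-10,0,0,0.017,-28.5,32,-5,0,0,0.017]' --grip 0

```text
time_s: 0.72
tcp_pos: [0.2743, -0.4117, 0.2639]
ee_rot: [[-0.985, -0.175, -0.005], [-0.175, 0.985, 0.009], [0.003, 0.009, -1.0]]
wrist_force: [0.6, 0.0, -0.7]
gripper_width: 0.52
```

carry_out --commands '[-28,33,0,0,0,0.017,-27,33,0,0,0,0.017,-27,34,0,0,0,0.017,-26,34,0,0,0,0.017,-26,35,0,0,0,0.017]'

```text
time_s: 1.35
tcp_pos: [0.3851, -0.2184, 0.2643]
ee_rot: [[-0.996, -0.087, -0.005], [-0.087, 0.996, 0.01], [0.004, 0.01, -1.0]]
wrist_force: [0.7, -0.4, -0.1]
gripper_width: 0.021
```

carry_out --commands '[-25,35,0,0,0,0.017,-24,35,0,0,0,0.017,-24,36,0,0,0,0.017,-23,36,0,0,0,0.017,-22,37,0,0,0,0.017]'

```text
time_s: 1.98
tcp_pos: [0.4949, -0.0262, 0.2644]
ee_rot: [[-1.0, -0.0, -0.007], [-0.0, 1.0, 0.011], [0.007, 0.011, -1.0]]
wrist_force: [0.7, -1.0, -0.8]
gripper_width: 0.0
```

```bash
python3 - <<'E'
from h import *
st();plan(list(P(0,.095,.20)),Rd(yawp),45,nmax=30)
E
```

```text
t 1.975 tcp [ 0.4949 -0.0262  0.2644] press [-87.3 -83.4 264.4] F [ 0.66 -1.   -0.76] M [-0.05 -0.1   0.02] w 0.0 j [  15.    8.  -13.   -1.  -70. -105.]
n 5
-20.1,34.2,13.1,0.002,-0.002,0.014,-19.6,34.5,13.1,0.002,-0.002,0.014,-19.1,34.8,13,0.002,-0.002,0.014,-18.5,35.1,13,0.002,-0.002,0.014,-18,35.4,12.9,0.002,-0.002,0.014
```

carry_out --commands '[-20,34,8,0.002,-0.002,0.014,-20,35,8,0.002,-0.002,0.014,-19,35,12,0.002,-0.002,0.014,-19,35,16,0.002,-0.002,0.014,-18,35,16,0.002,-0.002,0.014]'

```text
time_s: 2.6
tcp_pos: [0.5979, 0.1519, 0.2031]
ee_rot: [[-0.997, 0.071, 0.002], [0.071, 0.997, 0.0], [-0.002, 0.0, -1.0]]
wrist_force: [0.2, 0.8, 0.5]
gripper_width: 0.007
```

```bash
python3 - <<'E'
from h import *
st();plan(list(P(0,.095,.088)),Rd(yawp),40,nmax=30)
for n in("scene","top"): cv2.imwrite(f"pics/{n}1.png",capture(n)[:,:,::-1])
t=cv2.imread("pics/top1.png");s=cv2.imread("pics/scene1.png")
a=cv2.resize(t[150:250,250:350],(400,400));b=cv2.resize(s[160:260,240:340],(400,400));cv2.imwrite("pics/g.png",np.hstack([a,b]))
E
```

```text
t 2.6 tcp [0.5979 0.1519 0.2031] press [  2.6 101.7 203.1] F [0.15 0.77 0.5 ] M [-0.06 -0.1   0.03] w 0.6 j [  29.   22.   -3.    0.  -65. -123.]
n 3
1,-2.2,38.3,0,0.001,0,0.9,-2.2,38.3,0,0.001,0,0.9,-2.2,38.3,0,0.001,0
```

View pics/g.png

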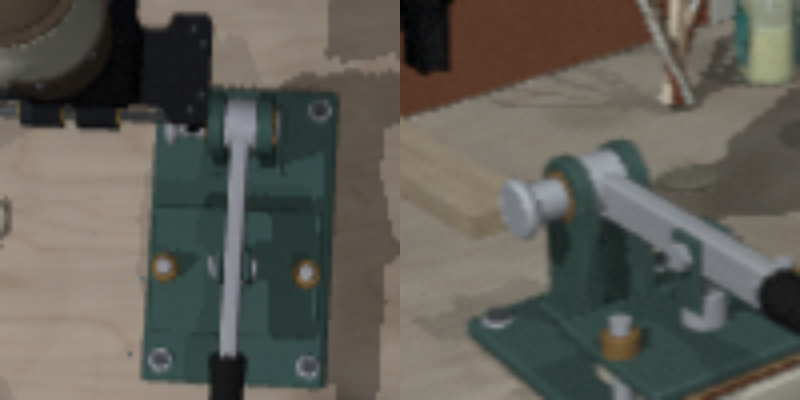

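carry_out --commands '[1,0,39,0,0.001,0,1,0,38,0,0.001,0,1,-1,36,0,0,0,0,0,0,0,0,0]'

```text
time_s: 3.2
tcp_pos: [0.5935, 0.1514, 0.0845]
ee_rot: [[-0.998, 0.068, -0.005], [0.068, 0.998, -0.002], [0.005, -0.002, -1.0]]
wrist_force: [-0.0, 0.5, -0.3]
gripper_width: 0.01
```

```bash
python3 - <<'E'
from h import *
st();cv2.imwrite("pics/s2.png",cv2.resize(capture("scene")[130:260,230:360,::-1],(520,520)))
E
```

```text
t 3.2 tcp [0.5935 0.1514 0.0845] press [ -1.8 100.8  84.5] F [-0.02  0.52 -0.33] M [-0.03 -0.12 -0.03] w 0.9 j [  29.   28.  -11.   -0.  -51. -123.]
```

View pics/s2.png

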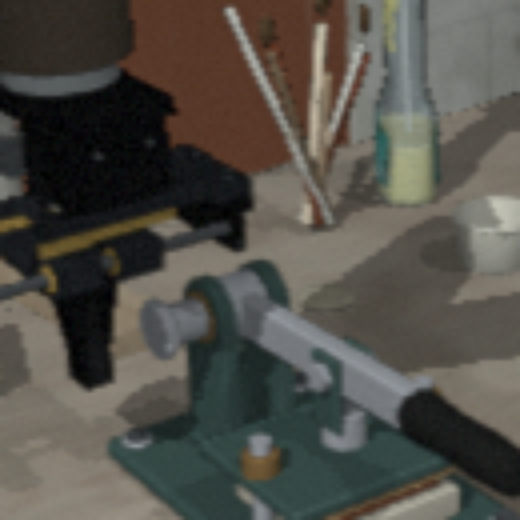

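carry_out --commands '[-1,-12,1,0,-0.003,0,-1,-8,0,0,-0.002,0.003,0,-4,0,0,0,0]'

```text
time_s: 3.62
tcp_pos: [0.5984, 0.127, 0.0909]
ee_rot: [[-0.997, 0.07, 0.013], [0.07, 0.998, 0.002], [-0.013, 0.003, -1.0]]
wrist_force: [-0.5, -0.2, 0.2]
gripper_width: 0.006
```

carry_out --commands '[0,-3,0,0,0,0,0,-3,0,0,0,0]'

```text
time_s: 3.88
tcp_pos: [0.5984, 0.1205, 0.092]
ee_rot: [[-0.997, 0.07, 0.015], [0.07, 0.998, 0.003], [-0.015, 0.004, -1.0]]
wrist_force: [-0.3, -0.5, 0.6]
gripper_width: 0.004
```

carry_out --commands '[0,-3,0,0,0,0,0,-3,0,0,0,0]'

```text
time_s: 4.12
tcp_pos: [0.5982, 0.1153, 0.0921]
ee_rot: [[-0.997, 0.07, 0.016], [0.07, 0.998, 0.005], [-0.016, 0.006, -1.0]]
wrist_force: [-0.9, 4.9, 0.5]
gripper_width: 0.004
```

```bash
python3 - <<'E'
from h import *
st();cv2.imwrite("pics/s3.png",cv2.resize(capture("scene")[130:260,230:360,::-1],(520,520)))
E
```

```text
t 4.125 tcp [0.5982 0.1153 0.0921] press [ 5.5 65.2 92.1] F [-0.93  4.92  0.49] M [ 1.59  0.37 -0.02] w 0.4 j [  26.   27.  -12.    0.  -50. -120.]
```

View pics/s3.png

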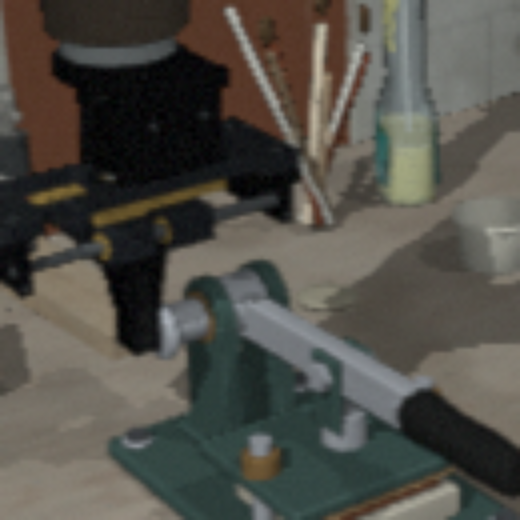

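carry_out --commands '[0,-3,0,0,0,0,0,-3,0,0,0,0,0,-3,0,0,0,0]'

```text
time_s: 4.55
tcp_pos: [0.5979, 0.1103, 0.0921]
ee_rot: [[-0.997, 0.069, 0.018], [0.069, 0.998, 0.01], [-0.018, 0.012, -1.0]]
wrist_force: [-1.9, 5.8, 0.4]
gripper_width: 0.005
```

carry_out --commands '[0,-3,0,0,0,0,0,-3,0,0,0,0]'

```text
time_s: 4.8
tcp_pos: [0.5976, 0.1071, 0.0922]
ee_rot: [[-0.998, 0.067, 0.02], [0.068, 0.998, 0.014], [-0.019, 0.015, -1.0]]
wrist_force: [-1.4, 5.3, 0.7]
gripper_width: 0.002
```

carry_out --commands '[0,-2,0,0,0,0,0,-2,0,0,0,0]'

```text
time_s: 5.05
tcp_pos: [0.5976, 0.1058, 0.0922]
ee_rot: [[-0.998, 0.066, 0.021], [0.067, 0.998, 0.017], [-0.02, 0.019, -1.0]]
wrist_force: [-1.2, 5.4, 0.7]
gripper_width: 0.005
```

```bash
python3 - <<'E'
from h import *
s=st();plan(s['tcp_pos'],Rd(yawp))
E
```

```text
t 5.05 tcp [0.5976 0.1058 0.0922] press [ 5.6 55.6 92.2] F [-1.19  5.43  0.73] M [ 1.45  0.38 -0.01] w 0.4 j [  25.   26.  -13.   -0.  -49. -119.]
n 1
0,0,0,0.019,0.02,0.006
```

carry_out --commands '[0,-4,0,0.007,0.005,0,0,-4,0,0.007,0.005,0,0,-4,0,0.007,0.005,0]'

```text
time_s: 5.42
tcp_pos: [0.5966, 0.098, 0.092]
ee_rot: [[-0.998, 0.065, 0.006], [0.065, 0.998, 0.002], [-0.006, 0.002, -1.0]]
wrist_force: [-1.3, 5.5, 1.2]
gripper_width: 0.002
```

carry_out --commands '[0,-3,0,0.005,0.003,0,0,-3,0,0.005,0.003,0]'

```text
time_s: 5.68
tcp_pos: [0.5962, 0.0947, 0.0919]
ee_rot: [[-0.998, 0.064, -0.0], [0.064, 0.998, -0.004], [-0.0, -0.004, -1.0]]
wrist_force: [-1.7, 4.9, 0.1]
gripper_width: 0.003
```

carry_out --commands '[0,-3,0,0.002,0,0,0,-2,0,0.002,0,0]'

```text
time_s: 5.92
tcp_pos: [0.5961, 0.0931, 0.0919]
ee_rot: [[-0.998, 0.063, 0.001], [0.063, 0.998, -0.004], [-0.001, -0.004, -1.0]]
wrist_force: [-2.4, 8.0, -0.2]
gripper_width: 0.006
```

```bash
python3 - <<'E'
from h import *
st();im=capture("scene");i2=capture("top")
cv2.imwrite("pics/s4.png",np.hstack([cv2.resize(im[170:250,240:320,::-1],(400,400)),cv2.resize(i2[150:200,270:350,::-1],(400,250))[[*range(250)]+[249]*150]]))
E
```

```text
t 5.925 tcp [0.5961 0.0931 0.0919] press [ 5.1 42.9 91.9] F [-2.36  8.02 -0.21] M [ 2.35  0.52 -0.05] w 0.5 j [  24.   27.  -13.    0.  -51. -118.]
```

View pics/s4.png

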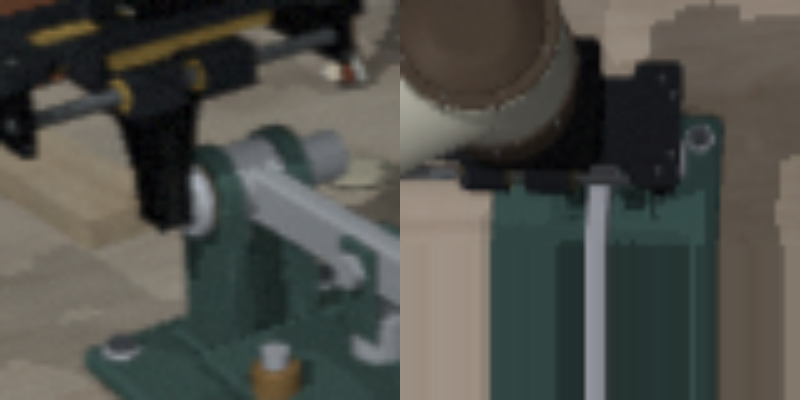

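Force has risen to 8 N; one more gentle push to confirm the stop.

carry_out --commands '[0,-3,0,0.002,0,0,0,-3,0,0.002,0,0]'

```text
time_s: 6.28
tcp_pos: [0.5962, 0.0931, 0.092]
ee_rot: [[-0.998, 0.062, 0.004], [0.062, 0.998, -0.0], [-0.004, 0.0, -1.0]]
wrist_force: [-2.6, 11.7, -0.1]
gripper_width: 0.007
```

carry_out --commands '[0,10,0,0,0,0,0,20,-2,0,0,0,0,20,-20,0,0,0,0,5,-50,0,0,0,0,0,-50,0,0,0]'

```text
time_s: 6.9
tcp_pos: [0.5972, 0.1513, 0.2118]
ee_rot: [[-0.998, 0.06, -0.007], [0.06, 0.998, -0.009], [0.007, -0.009, -1.0]]
wrist_force: [1.4, 0.5, -0.1]
gripper_width: 0.004
```

```bash
python3 - <<'E'
from h import *
st();b=np.array([.431,-.302]);a=np.radians(28)
plan([.445,-.296,.26],Rd(28,4.5),45,nmax=30)
i=capture("scene")
cv2.imwrite("pics/s5.png",cv2.resize(i[190:240,260:330,::-1],(700,500),interpolation=cv2.INTER_CUBIC))
E
```

```text
t 6.9 tcp [0.5972 0.1513 0.2118] press [  1.9 101.  211.8] F [ 1.45  0.48 -0.12] M [ 0.02 -0.12 -0.01] w 0.3 j [  29.   22.   -1.    0.  -67. -123.]
n 11
11.4,-41.5,-3.9,0.001,0.006,-0.05,13.5,-40.9,-3.8,0.001,0.006,-0.05,15.5,-40.1,-3.7,0.001,0.006,-0.05,17.5,-39.3,-3.5,0.001,0.006,-0.05,19.5,-38.4,-3.3,0.001,0.006,-0.05,21.4,-37.4,-3.2,0.001,0.006,-0.05,23.2,-36.3,-3,0.001,0.006,-0.05,25,-35.1,-2.8,0.001,0.006,-0.05,26.8,-33.8,-2.6,0.001,0.006,-0.05,28.4,-32.4,-2.4,0.001,0.006,-0.05,30,-30.9,-2.1,0.001,0.006,-0.05
```

View pics/s5.png

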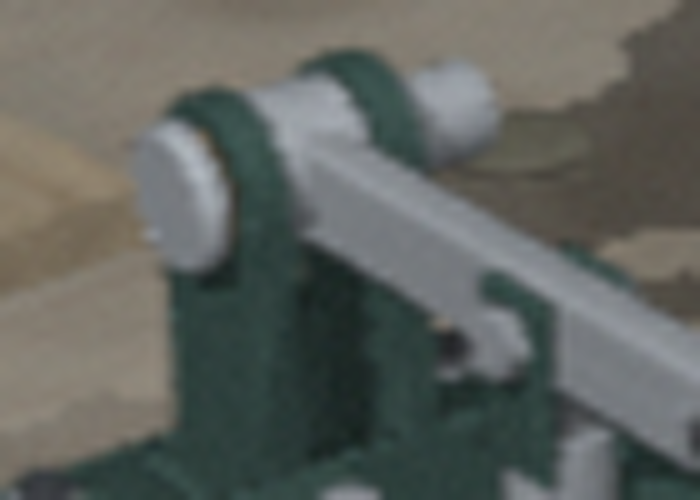

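carry_out --commands '[11,-41,-8,0,0.006,-0.05,13,-41,-8,0,0.006,-0.05,15,-40,-8,0,0.006,-0.05,17,-39,-6,0,0.006,-0.05,19,-38,-3,0,0.006,-0.05]' --grip 50

```text
time_s: 7.58
tcp_pos: [0.5356, -0.0506, 0.2576]
ee_rot: [[-0.979, -0.205, -0.019], [-0.205, 0.979, -0.009], [0.02, -0.005, -1.0]]
wrist_force: [0.1, -0.1, -0.3]
gripper_width: 0.488
```

carry_out --commands '[21,-37,0,0,0.006,-0.05,23,-36,0,0,0.006,-0.05,25,-35,0,0,0.006,-0.05,27,-34,0,0,0.006,-0.05,28,-32,0,0,0.006,-0.05]'

```text
time_s: 8.2
tcp_pos: [0.4696, -0.2595, 0.2634]
ee_rot: [[-0.892, -0.45, -0.047], [-0.45, 0.893, -0.022], [0.052, 0.002, -0.999]]
wrist_force: [0.7, -0.0, -0.6]
gripper_width: 0.576
```

```bash
python3 - <<'E'
from h import *
st()
plan([.445,-.296,.22],Rd(28,4.5),45,nmax=30)
i=capture("scene");t=capture("top");cv2.imwrite("pics/t6r.png",t[:,:,::-1]);cv2.imwrite("pics/s6r.png",i[:,:,::-1])
cv2.imwrite("pics/t6.png",cv2.resize(t[168:198,280:330,::-1],(800,480),interpolation=cv2.INTER_CUBIC))
cv2.imwrite("pics/s6.png",cv2.resize(i[120:240,400:480,::-1],(400,600),interpolation=cv2.INTER_CUBIC))
E
```

```text
t 8.2 tcp [ 0.4696 -0.2595  0.2634] press [ -95.7 -318.   263.4] F [ 0.66 -0.04 -0.61] M [ 0.05 -0.13  0.  ] w 50.1 j [-11.  13.  -8.   2. -72. -53.]
n 2
18,-10.8,22.6,0.001,0.013,-0.011,17.8,-10.6,22.9,0.001,0.013,-0.011
```

View pics/t6.png

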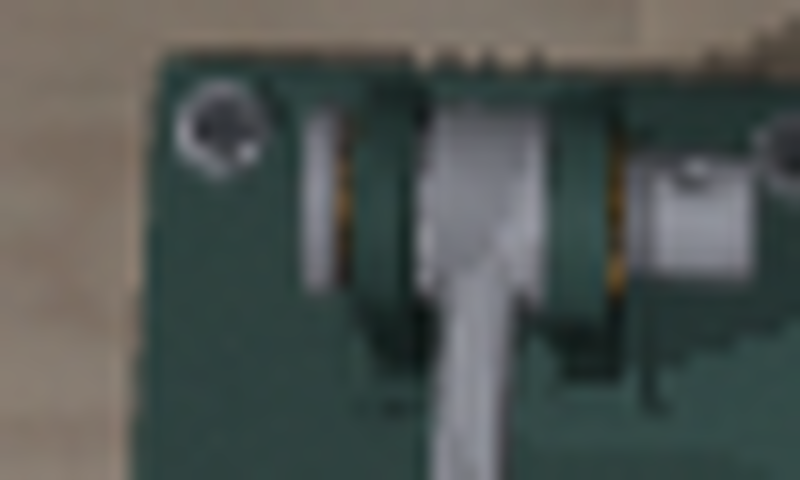

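View pics/s6.png

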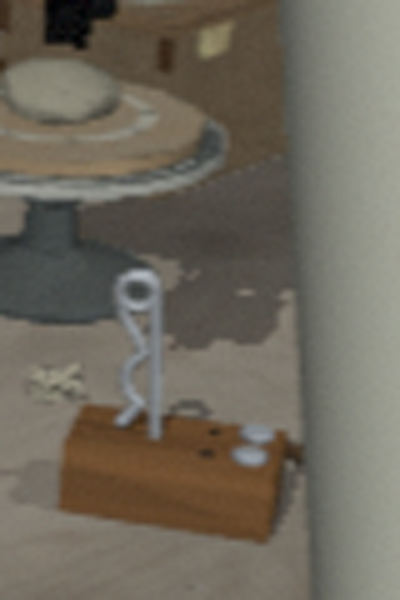

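```bash
python3 - <<'E'
from h import *
m=(280+695/16-.5+1/32,168+172/16-.5+1/32)
for z in(.108,.110,.112): print(inP(onz("top",m,z)))
for q in((695,150),(695,277),(752,215)):
  print(inP(onz("top",(280+q[0]/16-.5,168+q[1]/16-.5),.1)))
plan([.4493,-.2913,.183],Rd(28,4.5),45,nmax=30)
E
```

```text
[  8.41279491 -40.75076572 108.        ]
[  8.06672109 -40.79680296 110.        ]
[  7.72064727 -40.84284021 112.        ]
[ 14.23816997 -40.26447209 100.        ]
[-10.80188197 -41.41805124 100.        ]
[  1.89114359 -51.94354542 100.        ]
n 2
13.4,-9.2,40.8,0.002,0.013,-0.014,13,-9,41,0.002,0.013,-0.014
```

carry_out --commands '[13,-9,41,0.002,0.013,-0.014,13,-9,41,0.002,0.013,-0.014,0,0,0,0,0,0]'

```text
time_s: 8.68
tcp_pos: [0.4509, -0.2912, 0.182]
ee_rot: [[-0.88, -0.47, -0.067], [-0.469, 0.882, -0.04], [0.078, -0.003, -0.997]]
wrist_force: [-2.0, 1.0, 0.2]
gripper_width: 0.575
```

```bash
python3 - <<'E'
from h import *
st()
plan([.4465,-.2928,.143],Rd(28,4.5),45,nmax=30)
i=capture("scene");t=capture("top")
cv2.imwrite("pics/t7.png",cv2.resize(t[180:260,370:470,::-1],(600,480),interpolation=cv2.INTER_CUBIC))
cv2.imwrite("pics/s7.png",cv2.resize(i[120:240,400:480,::-1],(400,600),interpolation=cv2.INTER_CUBIC))
E
```

```text
t 8.675 tcp [ 0.4509 -0.2912  0.182 ] press [-112.  -350.9  182. ] F [-2.02  0.97  0.18] M [ 0.14 -0.12  0.03] w 50.0 j [-14.  17. -15.   4. -61. -50.]
n 1
1.6,0.8,39.2,-0.003,0.001,0.001
```

View pics/s7.png

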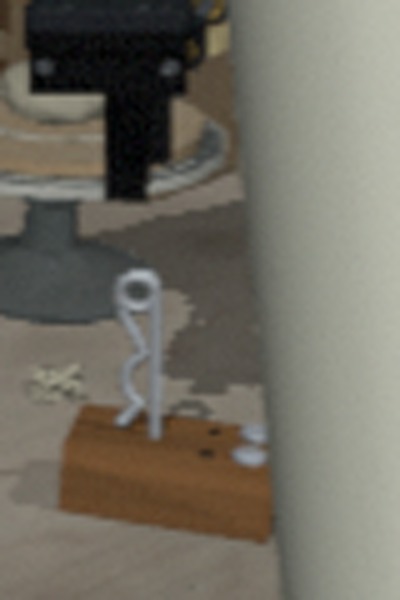

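View pics/t7.png

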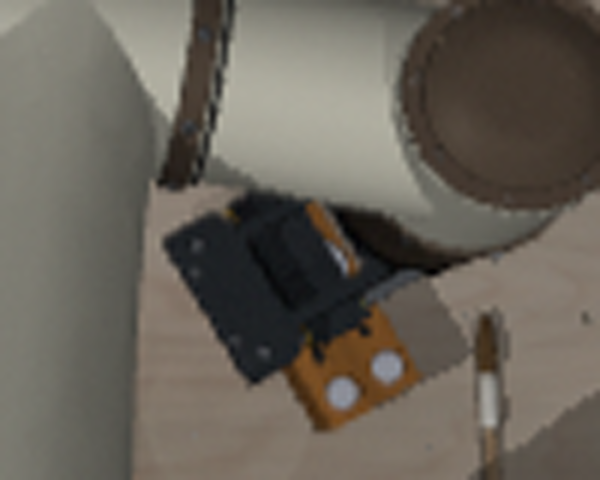

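```bash
python3 - <<'E'
from h import *
s=sense();p=s['tcp_pos'];R=s['ee_rot']
print(proj("scene",[p,p+R[:,1]*.03,p-R[:,1]*.03,p+R[:,2]*.06]))
print(proj("top",[p,p+R[:,2]*.06]))
E
```

```text
[[426.6003859  154.44936927]
 [424.51101953 158.27791549]
 [428.59980598 150.78564024]
 [426.48038018 176.33563066]]
[[428.24821106 218.40150873]
 [424.88617069 221.21154803]]
```

carry_out --commands '[2,0,20,-0.003,0.001,0,1,0,20,0,0,0,0,0,20,0,0,0,0,0,18,0,0,0,0,0,0,0,0,0]'

```text
time_s: 9.4
tcp_pos: [0.4585, -0.2959, 0.1185]
ee_rot: [[-0.878, -0.477, -0.038], [-0.475, 0.878, -0.05], [0.057, -0.026, -0.998]]
wrist_force: [0.7, -0.3, 0.9]
gripper_width: 0.574
```

```bash
python3 - <<'E'
from h import *
st()
plan([.4437,-.2942,.103],Rd(28,4.5),45,nmax=30)
i=capture("scene");t=capture("top")
cv2.imwrite("pics/t8.png",cv2.resize(t[180:260,370:470,::-1],(600,480),interpolation=cv2.INTER_CUBIC))
cv2.imwrite("pics/s8.png",cv2.resize(i[120:240,400:480,::-1],(400,600),interpolation=cv2.INTER_CUBIC))
E
```

```text
t 9.4 tcp [ 0.4585 -0.2959  0.1185] press [-104.1 -355.   118.5] F [ 0.67 -0.28  0.9 ] M [ 0.12 -0.08  0.03] w 50.0 j [-14.  20. -20.   4. -51. -50.]
n 1
11.4,8.9,16,-0.026,0.022,0.007
```

View pics/s8.png

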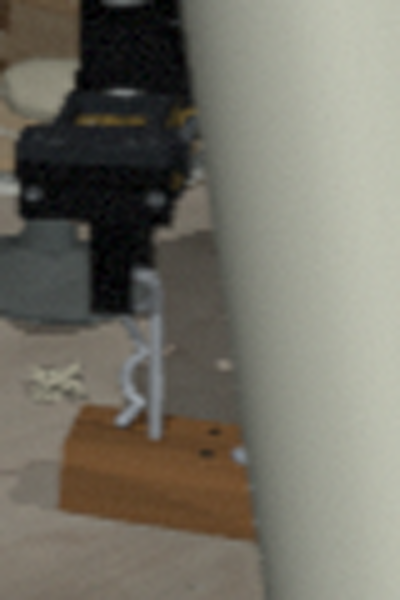

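View pics/t8.png

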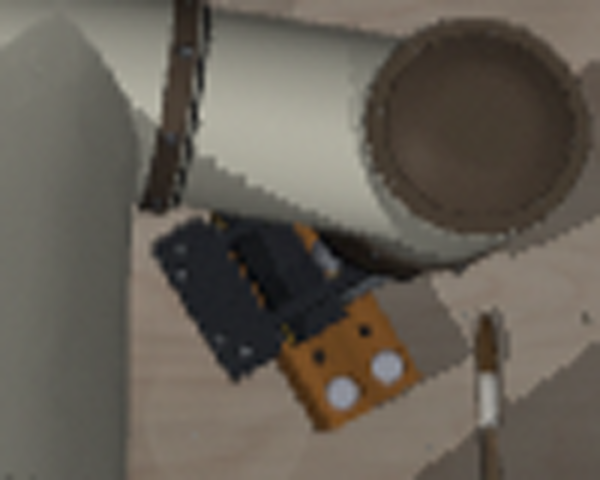

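carry_out --commands '[6,4.5,0,-0.013,0.011,0.003,5,4,0,-0.013,0.011,0.003,0,0,0,0,0,0]'

```text
time_s: 9.88
tcp_pos: [0.4466, -0.2941, 0.1231]
ee_rot: [[-0.88, -0.471, -0.064], [-0.469, 0.882, -0.039], [0.074, -0.005, -0.997]]
wrist_force: [-0.1, 0.2, 0.7]
gripper_width: 0.57
```

```bash
python3 - <<'E'
from h import *
st()
plan([.4437,-.2942,.103],Rd(28,4.5),45,nmax=30)
E
```

```text
t 9.875 tcp [ 0.4466 -0.2941  0.1231] press [-116.1 -354.1  123.1] F [-0.15  0.23  0.7 ] M [ 0.1  -0.12  0.03] w 49.6 j [-14.  20. -20.   4. -53. -50.]
n 1
1.1,1.3,20.3,-0.005,0.004,0.001
```

carry_out --commands '[1,0.5,7,-0.004,0.004,0,1.5,0.5,7,-0.002,0.002,0,1.5,0.5,6,-0.002,0.002,0,0,0,0,0,0,0]'

```text
time_s: 10.38
tcp_pos: [0.44, -0.2955, 0.1016]
ee_rot: [[-0.879, -0.47, -0.076], [-0.469, 0.883, -0.035], [0.084, 0.005, -0.996]]
wrist_force: [-0.2, -0.1, -0.5]
gripper_width: 0.575
```

```bash
python3 - <<'E'
from h import *
st()
plan([.4437,-.2942,.103],Rd(28,4.5),45,nmax=30)
i=capture("scene")
cv2.imwrite("pics/s9.png",cv2.resize(i[120:240,400:480,::-1],(400,600),interpolation=cv2.INTER_CUBIC))
E
```

```text
t 10.375 tcp [ 0.44   -0.2955  0.1016] press [-122.6 -355.9  101.6] F [-0.24 -0.13 -0.53] M [ 0.06 -0.13 -0.  ] w 50.0 j [-15.  21. -22.   4. -51. -50.]
n 1
-3.7,-0.6,-1.8,0.005,-0.006,0.001
```

View pics/s9.png

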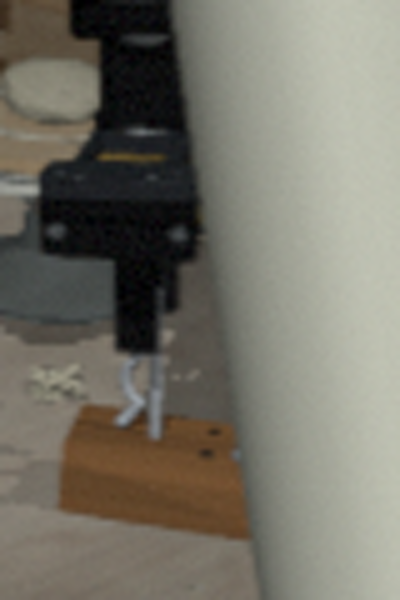

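carry_out --commands '[-2.5,-0.5,-3,0.004,-0.005,0,0,0,0,0,0,0]'

```text
time_s: 10.68
tcp_pos: [0.4436, -0.2948, 0.1052]
ee_rot: [[-0.88, -0.471, -0.068], [-0.469, 0.882, -0.037], [0.078, -0.001, -0.997]]
wrist_force: [0.5, -0.1, 0.1]
gripper_width: 0.574
```

carry_out --commands '[0,0,0,0,0,0,0,0,0,0,0,0,0,0,0,0,0,0,0,0,0,0,0,0]' --grip 0

```text
time_s: 11.18
tcp_pos: [0.4439, -0.2948, 0.1056]
ee_rot: [[-0.88, -0.471, -0.067], [-0.469, 0.882, -0.037], [0.077, -0.001, -0.997]]
wrist_force: [0.2, -0.4, 1.1]
gripper_width: 0.204
```

```bash
python3 - <<'E'
from h import *
st()
i=capture("scene")
cv2.imwrite("pics/s10.png",cv2.resize(i[120:240,400:480,::-1],(400,600),interpolation=cv2.INTER_CUBIC))
E
```

```text
t 11.175 tcp [ 0.4439 -0.2948  0.1056] press [-118.8 -355.   105.6] F [ 0.24 -0.42  1.09] M [ 0.14 -0.13  0.03] w 17.7 j [-14.  21. -22.   4. -51. -50.]
```

View pics/s10.png

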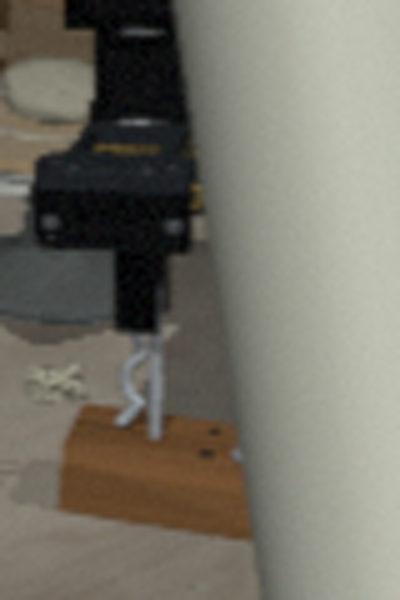

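carry_out --commands '[0,0,0,0,0,0,0,0,0,0,0,0]'

```text
time_s: 11.48
tcp_pos: [0.4442, -0.2954, 0.1056]
ee_rot: [[-0.88, -0.471, -0.067], [-0.469, 0.882, -0.038], [0.077, -0.002, -0.997]]
wrist_force: [0.4, -1.6, 0.2]
gripper_width: 0.132
```

carry_out --commands '[0,0,0,0,0,0,0,0,-6,0,0,0,0,0,-10,0,0,0,0,0,-12,0,0,0]'

```text
time_s: 11.98
tcp_pos: [0.4455, -0.2939, 0.1343]
ee_rot: [[-0.88, -0.471, -0.069], [-0.469, 0.882, -0.037], [0.078, -0.0, -0.997]]
wrist_force: [0.3, 0.2, -0.6]
gripper_width: 0.129
```

carry_out --commands '[0,0,-20,0,0,0,0,0,-25,0,0,0,0,0,-25,0,0,0,0,0,-20,0,0,0,0,0,0,0,0,0]'

```text
time_s: 12.6
tcp_pos: [0.4517, -0.2891, 0.2319]
ee_rot: [[-0.88, -0.471, -0.065], [-0.469, 0.882, -0.036], [0.075, -0.001, -0.997]]
wrist_force: [-0.6, 0.4, -1.2]
gripper_width: 0.131
```

```bash
python3 - <<'E'
from h import *
s=st()
i=capture("scene");cv2.imwrite("pics/s11r.png",i[:,:,::-1])
cv2.imwrite("pics/s11.png",cv2.resize(i[90:240,380:480,::-1],(400,600),interpolation=cv2.INTER_CUBIC))
t=capture("top")
cv2.imwrite("pics/t11.png",cv2.resize(t[180:260,370:470,::-1],(600,480),interpolation=cv2.INTER_CUBIC))
p=s['tcp_pos'];R=s['ee_rot']
print(proj("scene",[p,p+R[:,2]*.081+R[:,0]*.009])) # predicted tip if ring at 19mm
E
```

```text
t 12.6 tcp [ 0.4517 -0.2891  0.2319] press [-111.4 -348.8  231.9] F [-0.64  0.43 -1.24] M [ 0.11 -0.17  0.03] w 11.4 j [-14.  14. -11.   3. -68. -50.]
[[428.16200968 137.35125649]
 [431.53711455 167.99970908]]
```

View pics/s11.png

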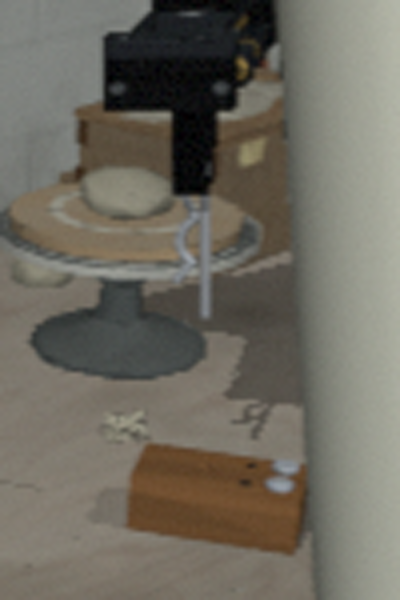

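View pics/t11.png

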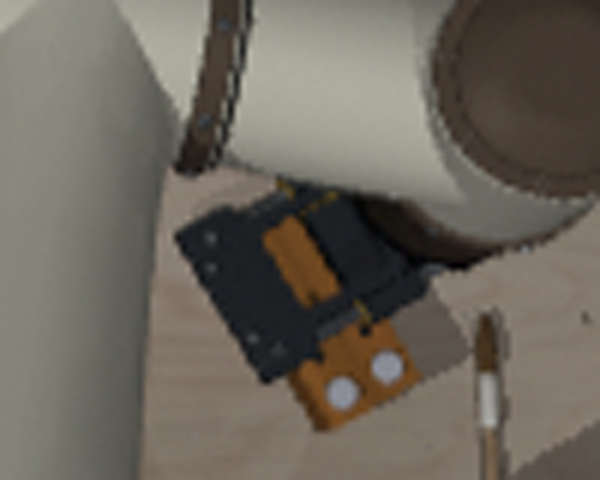

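```bash
python3 - <<'E'
from h import *
plan(P(.017,-.0405,.25),Rd(yawp,0),30,nmax=30)
E
```

```text
n 12
-22.6,16,-3.4,-0.002,-0.006,0.047,-21.9,17,-3.3,-0.002,-0.006,0.047,-21.1,18,-3.1,-0.002,-0.006,0.047,-20.2,19,-2.9,-0.002,-0.006,0.047,-19.3,19.9,-2.8,-0.002,-0.006,0.047,-18.4,20.8,-2.6,-0.002,-0.006,0.047,-17.4,21.7,-2.5,-0.002,-0.006,0.047,-16.4,22.4,-2.3,-0.002,-0.006,0.047,-15.3,23.2,-2.2,-0.002,-0.006,0.047,-14.3,23.9,-2.1,-0.002,-0.006,0.047,-13.1,24.5,-1.9,-0.002,-0.006,0.047,-12,25.1,-1.8,-0.002,-0.006,0.047
```

carry_out --commands '[-22,16,-6,-0.002,-0.006,0.047,-22,17,-6,-0.002,-0.006,0.047,-21,18,-5,-0.002,-0.006,0.047,-20,19,-3,-0.002,-0.006,0.047,-19,20,-3,-0.002,-0.006,0.047]'

```text
time_s: 13.32
tcp_pos: [0.5103, -0.1617, 0.2389]
ee_rot: [[-0.969, -0.239, -0.059], [-0.239, 0.971, -0.009], [0.06, 0.005, -0.998]]
wrist_force: [-0.5, -0.9, -0.6]
gripper_width: 0.133
```

carry_out --commands '[-18,21,-3,-0.002,-0.006,0.047,-17,22,-2,-0.002,-0.006,0.047,-16,22,-2,-0.002,-0.006,0.047,-15,23,-2,-0.002,-0.006,0.047,0,0,0,0,0,0]'

```text
time_s: 13.95
tcp_pos: [0.5588, -0.0588, 0.2374]
ee_rot: [[-0.998, -0.048, -0.052], [-0.048, 0.999, 0.003], [0.051, 0.005, -0.999]]
wrist_force: [-0.6, 0.5, -0.1]
gripper_width: 0.137
```

```bash
python3 - <<'E'
from h import *
st();plan(P(.017,-.0405,.235),Rd(yawp,0),20,nmax=30)
E
```

```text
t 13.95 tcp [ 0.5588 -0.0588  0.2374] press [ -21.2 -111.3  237.4] F [-0.6   0.46 -0.1 ] M [-0.08 -0.12 -0.02] w 11.9 j [ 10.  17.  -5.  -1. -71. -97.]
n 5
-9.3,13.1,0.1,0,-0.01,0.024,-9,13.4,0.2,0,-0.01,0.024,-8.7,13.6,0.2,0,-0.01,0.024,-8.3,13.8,0.3,0,-0.01,0.024,-8,14,0.4,0,-0.01,0.024
```

carry_out --commands '[-9,13,0,0,-0.01,0.024,-9,13,0,0,-0.01,0.024,-9,14,0,0,-0.01,0.024,-8,14,0,0,-0.01,0.024,-7,13,0,0,-0.01,0.024]'

```text
time_s: 14.58
tcp_pos: [0.5969, 0.0061, 0.2302]
ee_rot: [[-0.997, 0.078, -0.014], [0.078, 0.997, 0.0], [0.014, -0.001, -1.0]]
wrist_force: [0.3, -0.6, -0.8]
gripper_width: 0.129
```

carry_out --commands '[0,0,0,0,0,0]'

```text
time_s: 14.7
tcp_pos: [0.5963, 0.0059, 0.229]
ee_rot: [[-0.997, 0.077, -0.017], [0.077, 0.997, -0.0], [0.017, -0.001, -1.0]]
wrist_force: [0.1, 0.5, -0.6]
gripper_width: 0.134
```

```bash
python3 - <<'E'
from h import *
s=st();plan(P(.017,-.0405,.22),Rd(yawp,0),20,nmax=30)
i=capture("scene");t=capture("top")
cv2.imwrite("pics/s12.png",cv2.resize(i[130:230,260:360,::-1],(600,600),interpolation=cv2.INTER_CUBIC))
cv2.imwrite("pics/t12.png",cv2.resize(t[160:200,280:340,::-1],(720,480),interpolation=cv2.INTER_CUBIC))
p=s['tcp_pos'];R=s['ee_rot']
print(proj("scene",[p,p+R[:,2]*.081+R[:,0]*.009]))
E
```

```text
t 14.7 tcp [0.5963 0.0059 0.229 ] press [ 11.5 -44.1 229. ] F [ 0.07  0.49 -0.55] M [-0.05 -0.    0.05] w 11.7 j [  16.   19.   -2.   -0.  -69. -110.]
n 1
-5.7,3.6,8.9,-0.001,-0.017,-0.005
[[299.71010843 151.01627567]
 [303.45513442 183.97213046]]
```

View pics/s12.png

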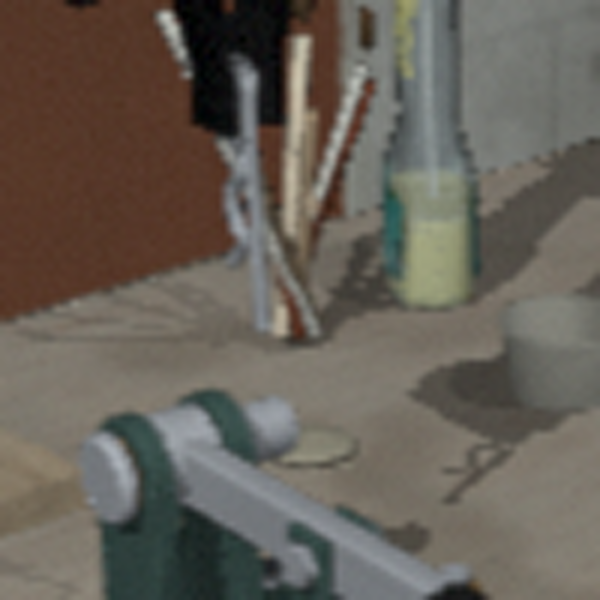

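View pics/t12.png

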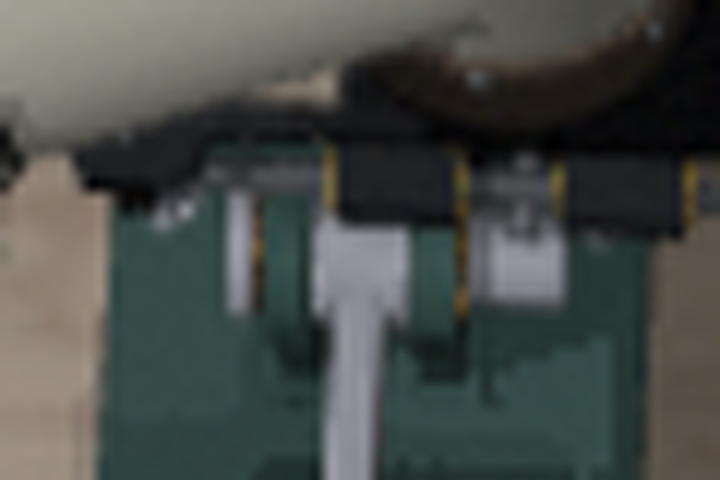

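```bash
python3 - <<'E'
from h import *
s=sense();p=s['tcp_pos'];R=s['ee_rot']
for h in(.05,.07,.09,.11): print(h,proj("top",[p-R[:,2]*h]), )
print("hole mouth top",proj("top",[P(.0082,-.0405,.1107)]))
a=P(.0017,-.0405,.11)
print(proj("scene",[a,a+[.005,0,0],a+[0,.005,0],P(.0017,-.053,.1),P(.0017,-.053,.1125)]))
t=cv2.imread("pics/t12.png")
i=cv2.imread("pics/t6r.png");cv2.imwrite("pics/h6.png",cv2.resize(i[172:192,312:332],None,fx=24,fy=24,interpolation=cv2.INTER_NEAREST))
i=cv2.imread("pics/s11r.png");i=cv2.imread("pics/s6r.png");cv2.imwrite("pics/p6.png",cv2.resize(i[190:215,290:320],None,fx=20,fy=20,interpolation=cv2.INTER_NEAREST))
E
```

```text
0.05 [[323.50243438 166.21639143]]
0.07 [[323.39508987 164.62130945]]
0.09 [[323.28418802 162.97336727]]
0.11 [[323.16954902 161.269893  ]]
hole mouth top [[322.87151205 178.1959302 ]]
[[302.67184951 198.63820053]
 [301.42612484 198.01420903]
 [301.05641044 199.21432853]
 [307.02807502 201.00257087]
 [306.85491711 196.40269519]]
```

View pics/h6.png

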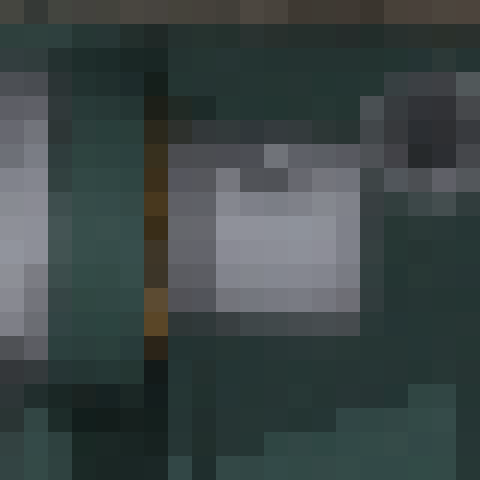

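View pics/p6.png

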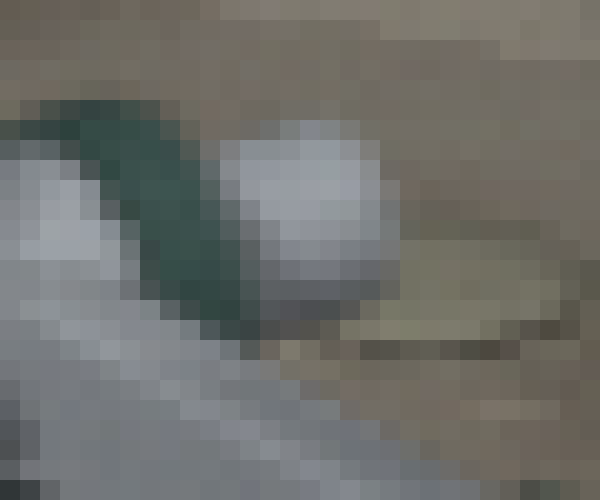

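```bash
cat >> h.py <<'E'
L=.083
def tipOf(s): return s['tcp_pos']+s['ee_rot'][:,2]*L+s['ee_rot'][:,0]*.009
def tcpFor(tip,R): return np.array(tip)-R[:,2]*L-R[:,0]*.009
E
python3 - <<'E'
from h import *
R=Rd(yawp,28);a=np.radians(28)
t=P(.0082+.025*np.sin(a),-.0405,.1107+.025*np.cos(a))
plan(tcpFor(t,R),R,20,6,nmax=30); print(tcpFor(t,R))
E
```

```text
n 5
-11.2,0.9,5.3,0,0.094,-0.001,-11.6,0.9,4.2,0,0.094,-0.001,-12,0.9,3.1,0,0.094,-0.001,-12.2,0.9,2,0,0.094,-0.001,-12.4,0.9,0.8,0,0.094,-0.001
[0.65175117 0.00547957 0.2018331 ]
```

carry_out --commands '[-11,1,3,0,0.094,0,-11.5,1,3,0,0.094,0,-12,1,2,0,0.094,0,-12,1,2,0,0.094,0,-12,1,0,0,0.094,0]'

```text
time_s: 15.42
tcp_pos: [0.6495, 0.0018, 0.2098]
ee_rot: [[-0.875, 0.078, -0.477], [0.068, 0.997, 0.038], [0.479, 0.001, -0.878]]
wrist_force: [0.0, 0.3, -0.4]
gripper_width: 0.135
```

carry_out --commands '[0,0,0,0,0,0]'

```text
time_s: 15.55
tcp_pos: [0.6499, 0.0008, 0.2056]
ee_rot: [[-0.872, 0.08, -0.482], [0.07, 0.997, 0.039], [0.484, 0.0, -0.875]]
wrist_force: [-0.4, 0.5, -1.2]
gripper_width: 0.136
```

```bash
cat > look.py <<'E'
from h import *
import sys
k=sys.argv[1]
s=st();R=s['ee_rot']
cz=-R[:,2];a=np.radians(yawp);px=np.array([np.cos(a),np.sin(a),0]);py=np.array([-np.sin(a),np.cos(a),0])
print("tip press",inP(tipOf(s)).round(1),"lean x",np.degrees(np.arctan2(cz@px,cz[2])).round(1),"lean y",np.degrees(np.arctan2(cz@py,cz[2])).round(1))
print("tip proj scene",proj("scene",tipOf(s)).round(2),"top",proj("top",tipOf(s)).round(2))
i=capture("scene");t=capture("top")
cv2.imwrite(f"pics/s{k}r.png",i[:,:,::-1]);cv2.imwrite(f"pics/t{k}r.png",t[:,:,::-1])
cv2.imwrite(f"pics/s{k}.png",cv2.resize(i[145:225,270:350,::-1],(560,560),interpolation=cv2.INTER_CUBIC))
cv2.imwrite(f"pics/t{k}.png",cv2.resize(t[155:195,295:345,::-1],(750,600),interpolation=cv2.INTER_CUBIC))
E
python3 look.py 13
```

```text
t 15.55 tcp [0.6499 0.0008 0.2056] press [ 65.4 -45.3 205.6] F [-0.36  0.52 -1.25] M [-0.15 -1.13 -0.06] w 11.8 j [  11.   41.   29.   -8. -106. -105.]
tip press [ 17.3 -44.9 137.3] lean x 28.9 lean y -0.3
tip proj scene [[300.21 185.99]] top [[324.32 173.8 ]]
```

View pics/s13.png

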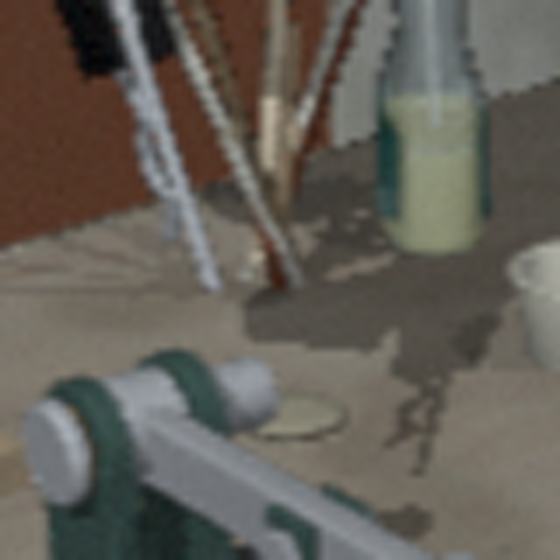

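View pics/t13.png

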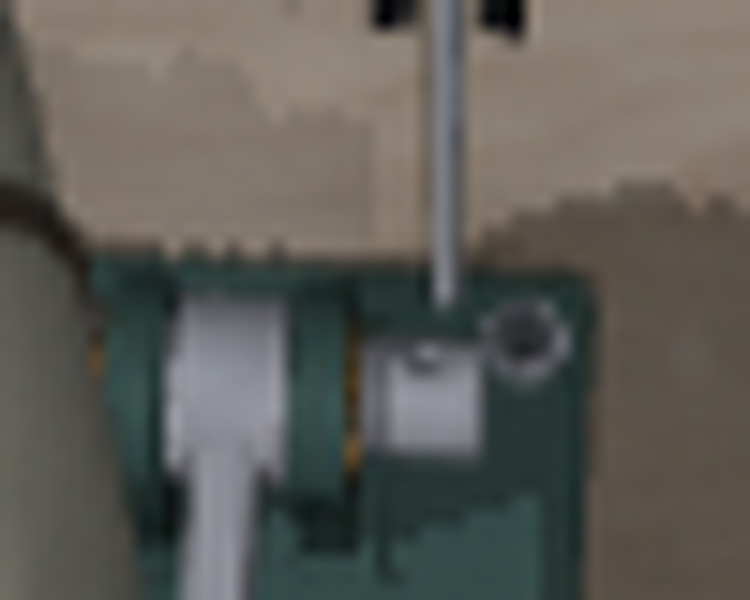

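```bash
python3 - <<'E'
from h import *
f=lambda x,y:(295+x/15-.5+1/30,155+y/15-.5+1/30)
print("tip",inP(onz("top",f(442,301),.137)),"hole",inP(onz("top",f(427,357),.1107)),inP(onz("top",f(427,357),.1097)))
for q in((427,342),(427,458),(482,400),(352,430)): print(inP(onz("top",f(*q),.1)))
i=cv2.imread("pics/t13r.png");cv2.imwrite("pics/h13.png",cv2.resize(i[165:190,312:334],None,fx=24,fy=24,interpolation=cv2.INTER_NEAREST))
E
```

```text
tip [ 14.8659758  -44.02678172 137.        ] hole [  7.786511   -40.91703697 110.7       ] [  7.95943247 -40.89409391 109.7       ]
[ 12.79738359 -40.52600003 100.        ]
[-11.59312782 -41.64918245 100.        ]
[  1.08584602 -52.4994243  100.        ]
[ -6.39674219 -25.82483821 100.        ]
```

View pics/h13.png

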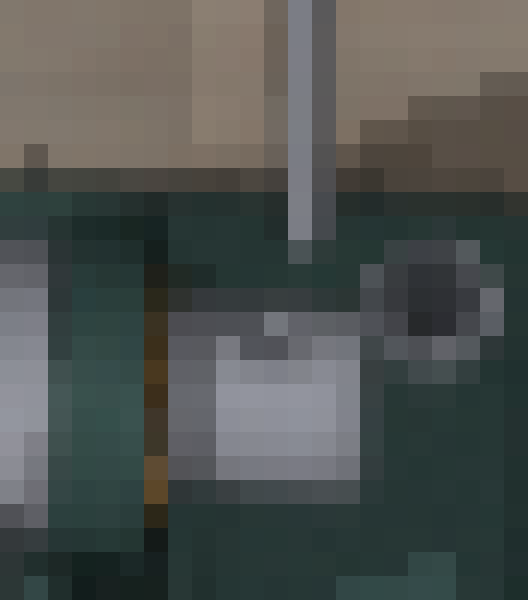

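```bash
cat > pl.py <<'E'
from h import *
import sys
x,y,z,lean,step=map(float,sys.argv[1:6])
R=Rd(yawp,lean);plan(tcpFor(P(x/1e3,y/1e3,z/1e3),R),R,step,6,nmax=10)
E
python3 pl.py 12 -40.4 117.5 30 6
```

```text
n 5
-1.7,1,4.6,0.001,0.005,-0.001,-1.7,1,4.6,0.001,0.005,-0.001,-1.8,1,4.6,0.001,0.005,-0.001,-1.8,1,4.6,0.001,0.005,-0.001,-1.8,1,4.6,0.001,0.005,-0.001
```

carry_out --commands '[-1.7,1,4,0,0.004,0,-1.7,1,4,0,0.004,0,-1.7,1,4,0,0.004,0,-1.7,1,3,0,0.004,0,0,0,0,0,0,0]'

```text
time_s: 16.27
tcp_pos: [0.6468, 0.0055, 0.1967]
ee_rot: [[-0.87, 0.078, -0.486], [0.067, 0.997, 0.039], [0.488, 0.002, -0.873]]
wrist_force: [0.6, 0.8, -0.1]
gripper_width: 0.135
```

```bash
python3 look.py 14; python3 pl.py 12 -40.4 117.5 30 6
python3 - <<'E'
import cv2,numpy as np
i=cv2.imread("pics/t14r.png");a=cv2.resize(i[168:190,312:334],None,fx=22,fy=22,interpolation=cv2.INTER_NEAREST)
j=cv2.imread("pics/s14r.png");b=cv2.resize(j[178:212,286:316],None,fx=10,fy=484/34,interpolation=cv2.INTER_CUBIC)
cv2.imwrite("pics/h14.png",np.hstack([a,b]))
E
```

```text
t 16.275 tcp [0.6468 0.0055 0.1967] press [ 61.9 -40.9 196.7] F [ 0.63  0.8  -0.1 ] M [-0.14 -1.12  0.  ] w 11.8 j [  11.   42.   28.   -8. -105. -106.]
tip press [ 13.6 -40.5 128.7] lean x 29.2 lean y -0.3
tip proj scene [[299.7  190.14]] top [[322.86 175.46]]
n 3
-1.7,0.2,3.7,0.001,0.005,-0.001,-1.8,0.2,3.7,0.001,0.005,-0.001,-1.8,0.2,3.7,0.001,0.005,-0.001
```

View pics/h14.png

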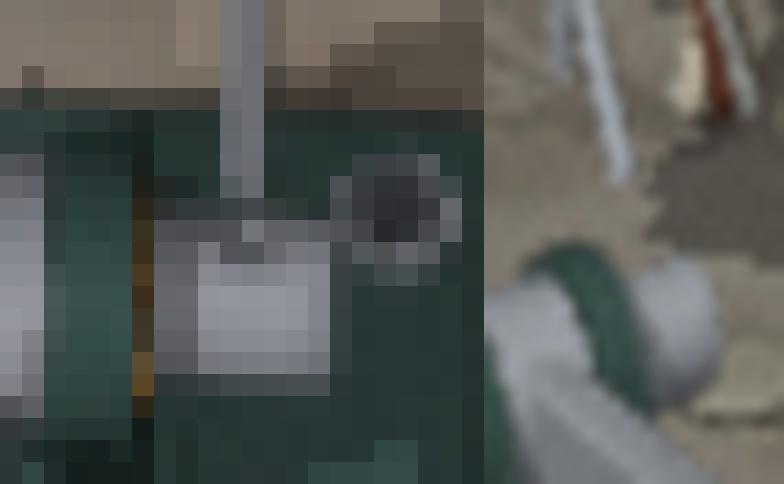

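```bash
python3 pl.py 9.7 -40.5 114 31 5
```

```text
n 4
-1.6,0.1,3.9,0.001,0.008,-0.001,-1.6,0.1,3.9,0.001,0.008,-0.001,-1.6,0.1,3.8,0.001,0.008,-0.001,-1.7,0.1,3.8,0.001,0.008,-0.001
```

carry_out --commands '[-1.6,0,4,0,0.007,0,-1.6,0,4,0,0.007,0,-1.6,0,4,0,0.007,0,0,0,0,0,0,0]'

```text
time_s: 16.88
tcp_pos: [0.6452, 0.0054, 0.1829]
ee_rot: [[-0.859, 0.078, -0.505], [0.066, 0.997, 0.041], [0.507, 0.002, -0.862]]
wrist_force: [-0.5, -0.2, -0.6]
gripper_width: 0.133
```

```bash
python3 look.py 15; python3 pl.py 9.2 -40.5 113 31 3
cat > pic.py <<'E'
import cv2,numpy as np,sys
k=sys.argv[1]
i=cv2.imread(f"pics/t{k}r.png");a=cv2.resize(i[168:190,312:334],None,fx=22,fy=22,interpolation=cv2.INTER_NEAREST)
j=cv2.imread(f"pics/s{k}r.png");b=cv2.resize(j[174:212,286:316],None,fx=10,fy=484/38,interpolation=cv2.INTER_CUBIC)
cv2.imwrite(f"pics/h{k}.png",np.hstack([a,b]))
E
python3 pic.py 15
```

```text
t 16.875 tcp [0.6452 0.0054 0.1829] press [ 60.3 -41.  182.9] F [-0.55 -0.25 -0.64] M [-0.07 -1.2   0.  ] w 11.6 j [  11.   43.   28.   -8. -105. -105.]
tip press [ 10.5 -40.6 116. ] lean x 30.5 lean y -0.3
tip proj scene [[300.65 195.26]] top [[322.92 177.19]]
n 2
-0.7,0.3,2,0.002,0.005,-0.002,-0.7,0.3,2,0.002,0.005,-0.002
```

View pics/h15.png

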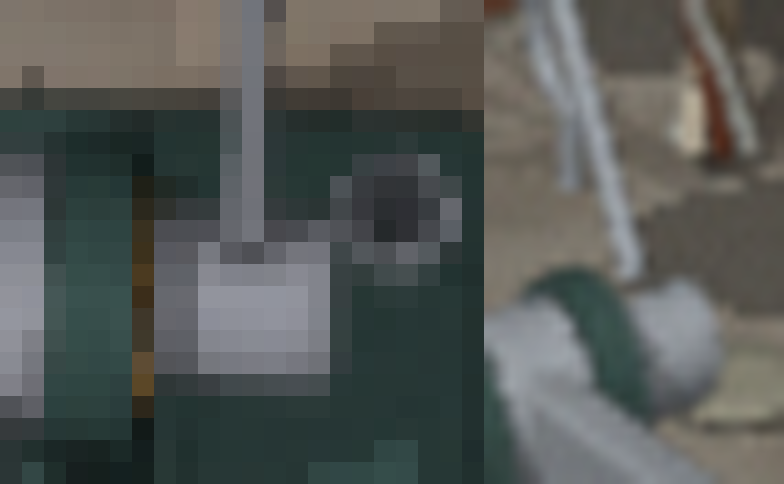

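carry_out --commands '[0,0.2,3,0,0.003,0,0,0,2,0,0,0]'

```text
time_s: 17.23
tcp_pos: [0.643, 0.0059, 0.1795]
ee_rot: [[-0.859, 0.078, -0.506], [0.066, 0.997, 0.041], [0.508, 0.002, -0.861]]
wrist_force: [-0.1, -0.2, -0.9]
gripper_width: 0.135
```

carry_out --commands '[0,0,2,0,0,0,0,0,2,0,0,0]'

```text
time_s: 17.48
tcp_pos: [0.6408, 0.006, 0.176]
ee_rot: [[-0.859, 0.078, -0.506], [0.066, 0.997, 0.041], [0.508, 0.002, -0.862]]
wrist_force: [0.2, -0.3, -0.9]
gripper_width: 0.135
```

```bash
python3 look.py 16; python3 pic.py 16
```

```text
t 17.475 tcp [0.6408 0.006  0.176 ] press [ 55.9 -40.7 176. ] F [ 0.21 -0.33 -0.89] M [-0.12 -1.17  0.03] w 11.7 j [  11.   42.   26.   -8. -103. -105.]
tip press [  6.  -40.3 109. ] lean x 30.5 lean y -0.3
tip proj scene [[301.67 198.44]] top [[322.79 178.99]]
```

View pics/h16.png

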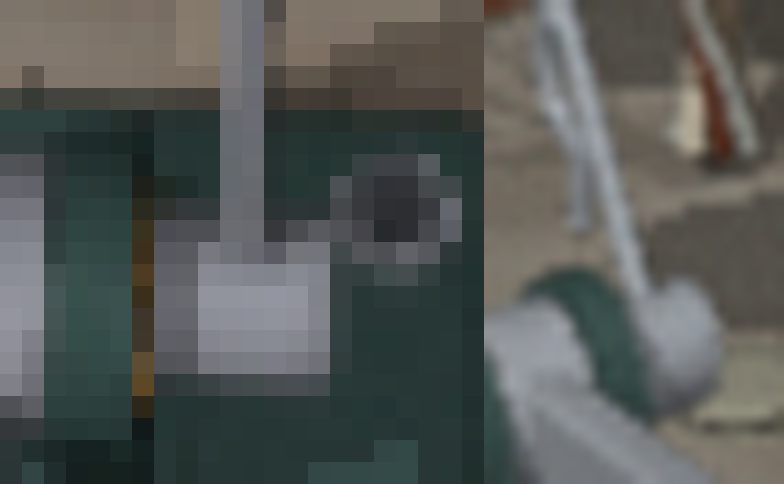

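carry_out --commands '[0,0,2,0,0,0,0,0,2,0,0,0]'

```text
time_s: 17.82
tcp_pos: [0.6387, 0.0062, 0.1724]
ee_rot: [[-0.859, 0.078, -0.506], [0.066, 0.997, 0.041], [0.508, 0.002, -0.862]]
wrist_force: [0.6, -0.4, -0.7]
gripper_width: 0.135
```

carry_out --commands '[0,0,2,0,0,0,0,0,2,0,0,0]'

```text
time_s: 18.08
tcp_pos: [0.6365, 0.0064, 0.1687]
ee_rot: [[-0.859, 0.078, -0.506], [0.066, 0.997, 0.041], [0.508, 0.002, -0.862]]
wrist_force: [0.1, -0.9, -0.6]
gripper_width: 0.135
```

```bash
python3 look.py 17; python3 pic.py 17
```

```text
t 18.075 tcp [0.6365 0.0064 0.1687] press [ 51.5 -40.7 168.7] F [ 0.07 -0.92 -0.58] M [-0.09 -1.17 -0.03] w 11.7 j [  11.   42.   25.   -8. -102. -105.]
tip press [  1.7 -40.3 101.8] lean x 30.5 lean y -0.3
tip proj scene [[302.74 201.71]] top [[322.75 180.76]]
```

View pics/h17.png

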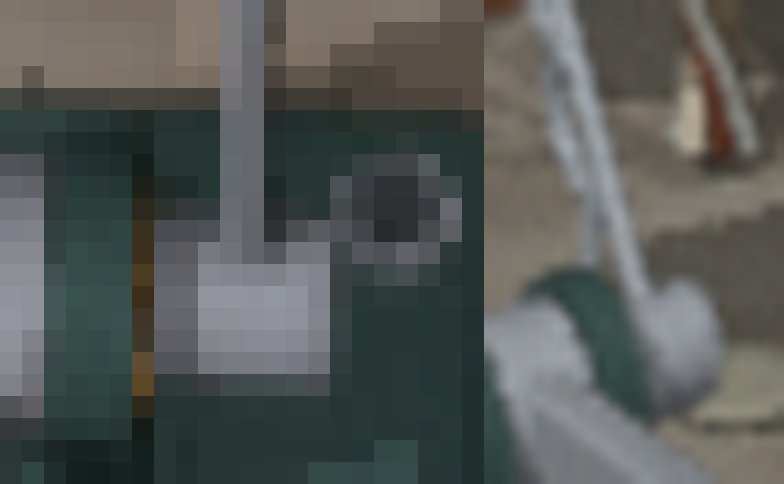

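carry_out --commands '[0,0,2.5,0,0,0,0,0,2.5,0,0,0]'

```text
time_s: 18.42
tcp_pos: [0.6339, 0.0066, 0.1642]
ee_rot: [[-0.859, 0.078, -0.506], [0.066, 0.997, 0.041], [0.508, 0.002, -0.862]]
wrist_force: [-0.6, -0.2, -1.5]
gripper_width: 0.135
```

carry_out --commands '[0,0,2,0,0,0,0,0,1,0,0,0]'

```text
time_s: 18.68
tcp_pos: [0.6322, 0.0067, 0.1613]
ee_rot: [[-0.859, 0.078, -0.506], [0.066, 0.997, 0.041], [0.508, 0.002, -0.862]]
wrist_force: [-0.2, -0.3, -0.9]
gripper_width: 0.134
```

```bash
cat >> h.py <<'E'
def rotplan(AX,AZ,lean,n):
    """swing tool about the pin axis (press x,z in mm) to given lean, n rows"""
    s=sense();a=np.radians(yawp);py=np.array([-np.sin(a),np.cos(a),0])
    R=s['ee_rot'];p=s['tcp_pos'];C=P(AX/1e3,0,AZ/1e3)
    cz=-R[:,2];px=np.array([np.cos(a),np.sin(a),0]);cur=np.degrees(np.arctan2(cz@px,cz[2]))
    d=np.radians(lean-cur)/n
    for i in range(n):
        Q=Ro.from_rotvec(py*d);p2=C+Q.apply(p-C);R2=Q.as_matrix()@R
        sh=R.T@(p2-p)*1e3;rv=Ro.from_matrix(R.T@R2).as_rotvec()
        print(",".join(f"{v:.2f}" for v in sh)+","+",".join(f"{v:.3f}" for v in rv)); p,R=p2,R2
E
python3 look.py 18; python3 -c "
from h import *
rotplan(1.4,100,0,10)"
```

```text
t 18.675 tcp [0.6322 0.0067 0.1613] press [ 47.3 -40.7 161.3] F [-0.24 -0.31 -0.86] M [-0.08 -1.26  0.02] w 11.7 j [  11.   42.   24.   -8. -101. -105.]
tip press [ -2.6 -40.3  94.3] lean x 30.5 lean y -0.3
tip proj scene [[303.8  205.02]] top [[322.72 182.49]]
4.06,-0.01,-0.34,-0.000,-0.053,-0.000
4.06,-0.01,-0.34,-0.000,-0.053,-0.000
4.06,-0.01,-0.34,-0.000,-0.053,-0.000
4.06,-0.01,-0.34,-0.000,-0.053,-0.000
4.06,-0.01,-0.34,-0.000,-0.053,-0.000
4.06,-0.01,-0.34,-0.000,-0.053,-0.000
4.06,-0.01,-0.34,-0.000,-0.053,-0.000
4.06,-0.01,-0.34,-0.000,-0.053,-0.000
4.06,-0.01,-0.34,-0.000,-0.053,-0.000
4.06,-0.01,-0.34,-0.000,-0.053,-0.000
```

carry_out --commands '[4,0,-0.3,0,-0.053,0,4,0,-0.3,0,-0.053,0]'

```text
time_s: 19.02
tcp_pos: [0.6258, 0.0071, 0.1641]
ee_rot: [[-0.908, 0.078, -0.412], [0.071, 0.997, 0.034], [0.413, 0.001, -0.911]]
wrist_force: [-0.3, 0.5, -1.0]
gripper_width: 0.136
```

```bash
cat > q.py <<'E'
from h import *
s=st();R=s['ee_rot'];cz=-R[:,2];a=np.radians(yawp);px=np.array([np.cos(a),np.sin(a),0]);py=np.array([-np.sin(a),np.cos(a),0])
t=inP(tipOf(s));c=inP(tipOf(s)+cz*(.1-tipOf(s)[2])/cz[2])
print("tip",t.round(1),"leg at z100",c.round(2),"lean",np.degrees(np.arctan2(cz@px,cz[2])).round(1),np.degrees(np.arctan2(cz@py,cz[2])).round(1),"Fpress",(s['wrist_force']@px).round(1),(s['wrist_force']@py).round(1))
E
python3 q.py;python3 -c "
from h import *
rotplan(1.2,100,0,9)"
```

```text
t 19.025 tcp [0.6258 0.0071 0.1641] press [ 40.8 -40.8 164.1] F [-0.26  0.55 -1.  ] M [-0.08 -0.89  0.  ] w 11.8 j [  12.   38.   17.   -7.  -93. -105.]
tip [ -1.6 -40.4  92.2] leg at z100 [  1.88 -40.46 100.  ] lean 24.4 -0.2 Fpress -0.3 0.5
3.55,-0.02,-0.37,-0.000,-0.047,-0.000
3.55,-0.02,-0.37,-0.000,-0.047,-0.000
3.55,-0.02,-0.37,-0.000,-0.047,-0.000
3.55,-0.02,-0.37,-0.000,-0.047,-0.000
3.55,-0.02,-0.37,-0.000,-0.047,-0.000
3.55,-0.02,-0.37,-0.000,-0.047,-0.000
3.55,-0.02,-0.37,-0.000,-0.047,-0.000
3.55,-0.02,-0.37,-0.000,-0.047,-0.000
3.55,-0.02,-0.37,-0.000,-0.047,-0.000
```

carry_out --commands '[4.2,0,-0.8,0,-0.047,0,4,0,-0.8,0,-0.047,0]'

```text
time_s: 19.27
tcp_pos: [0.6191, 0.0077, 0.1685]
ee_rot: [[-0.944, 0.078, -0.321], [0.074, 0.997, 0.027], [0.322, 0.002, -0.947]]
wrist_force: [1.9, -0.9, -4.0]
gripper_width: 0.131
```

```bash
python3 q.py;python3 -c "
from h import *
rotplan(1.2,100,0,7)"|head -1
```

```text
t 19.275 tcp [0.6191 0.0077 0.1685] press [ 34.1 -40.7 168.5] F [ 1.9 -0.9 -4. ] M [-0.19 -1.31  0.02] w 11.4 j [  13.   34.   12.   -6.  -86. -106.]
tip [ -1.1 -40.3  92.8] leg at z100 [  1.29 -40.33 100.  ] lean 18.8 -0.2 Fpress 2.0 -0.8
3.54,-0.02,-0.34,-0.000,-0.047,-0.000
```

carry_out --commands '[3.6,0,0,0,-0.047,0,3.6,0,-0.2,0,-0.047,0]'

```text
time_s: 19.52
tcp_pos: [0.6126, 0.0081, 0.171]
ee_rot: [[-0.971, 0.079, -0.226], [0.076, 0.997, 0.02], [0.227, 0.002, -0.974]]
wrist_force: [-0.2, 0.3, -1.2]
gripper_width: 0.134
```

```bash
python3 q.py;python3 -c "
from h import *
rotplan(1.2,100,0,5)"|head -1
```

```text
t 19.525 tcp [0.6126 0.0081 0.171 ] press [ 27.6 -40.7 171. ] F [-0.19  0.25 -1.22] M [-0.1  -0.76 -0.02] w 11.7 j [  14.   30.    6.   -4.  -79. -107.]
tip [  0.  -40.3  92.2] leg at z100 [  1.81 -40.35 100.  ] lean 13.1 -0.2 Fpress -0.2 0.2
3.45,-0.02,-0.36,-0.000,-0.046,-0.000
```

carry_out --commands '[3.9,0,-0.2,0,-0.046,0,3.6,0,-0.3,0,-0.046,0]'

```text
time_s: 19.77
tcp_pos: [0.6055, 0.0087, 0.1731]
ee_rot: [[-0.988, 0.079, -0.131], [0.078, 0.997, 0.013], [0.132, 0.002, -0.991]]
wrist_force: [1.2, -0.9, -2.1]
gripper_width: 0.134
```

```bash
python3 q.py;python3 -c "
from h import *
rotplan(1.2,100,0,3)"|head -1;python3 look.py 19; python3 pic.py 19
```

```text
t 19.775 tcp [0.6055 0.0087 0.1731] press [ 20.5 -40.7 173.1] F [ 1.17 -0.89 -2.1 ] M [-0.16 -0.7   0.01] w 11.6 j [  15.   26.    0.   -3.  -71. -108.]
tip [  0.6 -40.3  92. ] leg at z100 [  1.68 -40.35 100.  ] lean 7.6 -0.2 Fpress 1.2 -0.8
3.32,-0.02,-0.35,-0.000,-0.044,-0.000
t 19.775 tcp [0.6055 0.0087 0.1731] press [ 20.5 -40.7 173.1] F [ 1.17 -0.89 -2.1 ] M [-0.16 -0.7   0.01] w 11.6 j [  15.   26.    0.   -3.  -71. -108.]
tip press [  0.6 -40.3  92. ] lean x 7.6 lean y -0.2
tip proj scene [[303.14 205.44]] top [[322.79 181.6 ]]
```

View pics/s19.png

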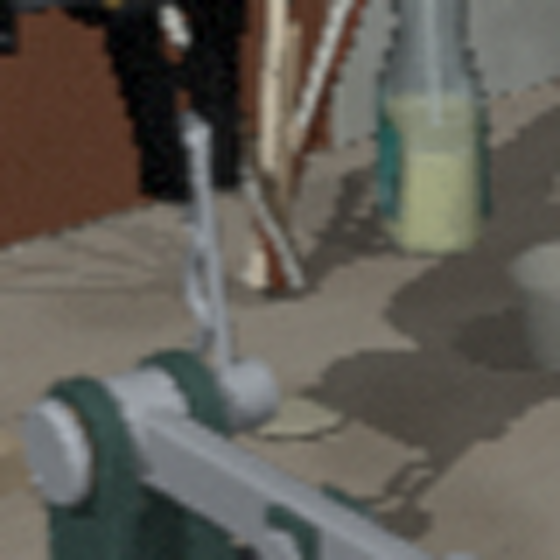

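View pics/h19.png

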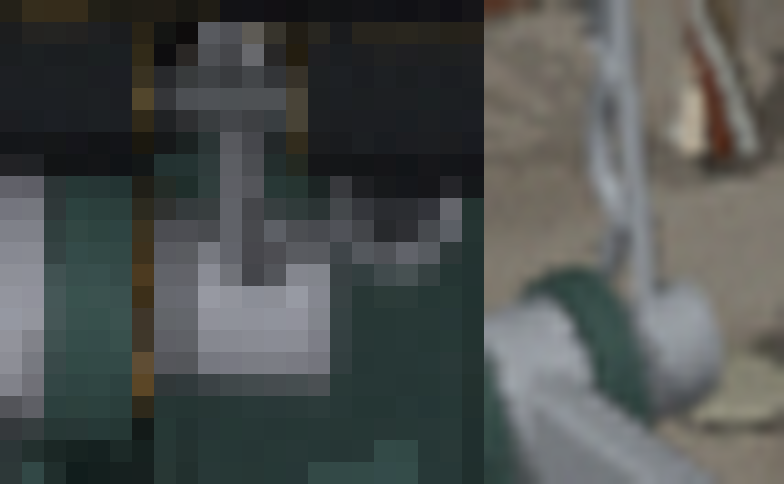

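carry_out --commands '[3.5,0,-0.3,0,-0.044,0,3.5,0,-0.3,0,-0.044,0,3,0,-0.2,0,-0.04,0]'

```text
time_s: 20.25
tcp_pos: [0.5962, 0.0094, 0.1754]
ee_rot: [[-0.997, 0.079, -0.004], [0.079, 0.997, 0.003], [0.004, 0.002, -1.0]]
wrist_force: [-0.4, 0.2, -1.8]
gripper_width: 0.136
```

```bash
python3 q.py;python3 -c "
from h import *
rotplan(1.2,100,0,1)"|head -1;python3 look.py 20; python3 pic.py 20; python3 -c "
from h import *
a=P(.0015,-.0403,.113);print(proj('scene',[a,a+[0,0,.04],a+[0,0,.06]]))"
```

```text
t 20.25 tcp [0.5962 0.0094 0.1754] press [ 11.2 -40.6 175.4] F [-0.45  0.2  -1.83] M [-0.01 -0.09 -0.03] w 11.8 j [  16.   21.   -7.   -0.  -61. -111.]
tip [  1.9 -40.3  92.5] leg at z100 [  1.9  -40.35 100.  ] lean 0.2 -0.1 Fpress -0.5 0.2
0.29,-0.00,-0.04,-0.000,-0.004,-0.000
t 20.25 tcp [0.5962 0.0094 0.1754] press [ 11.2 -40.6 175.4] F [-0.45  0.2  -1.83] M [-0.01 -0.09 -0.03] w 11.8 j [  16.   21.   -7.   -0.  -61. -111.]
tip press [  1.9 -40.3  92.5] lean x 0.2 lean y -0.1
tip proj scene [[302.85 205.08]] top [[322.81 181.18]]
[[302.6022062  197.5722015 ]
 [301.96543459 182.46862015]
 [301.63940645 174.73556078]]
```

View pics/s20.png

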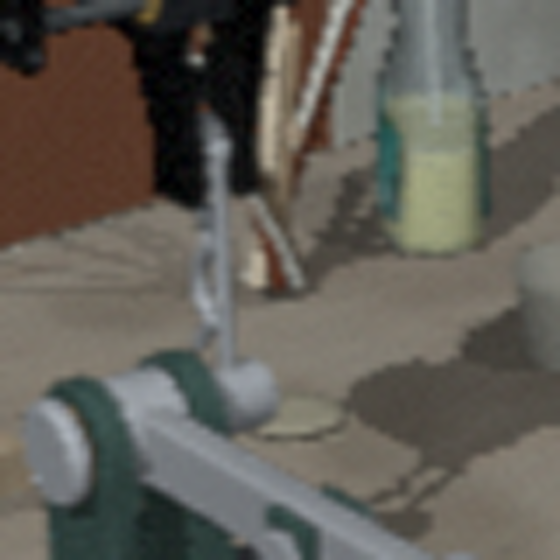

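View pics/h20.png

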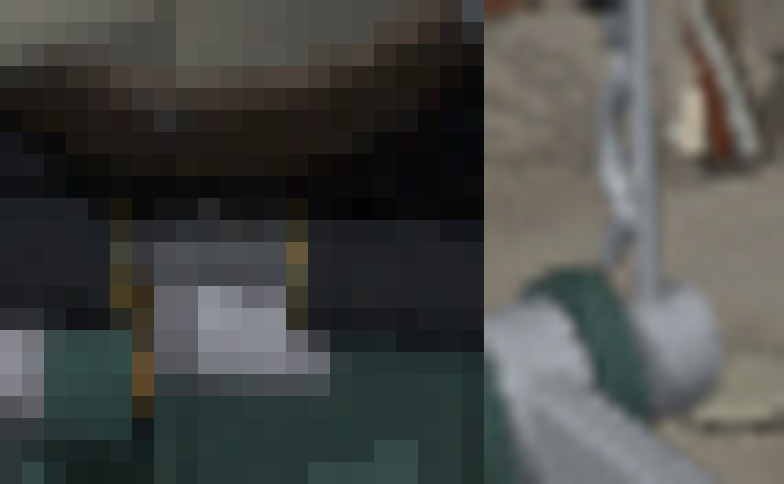

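carry_out --commands '[0,0,3,0,0,0,0,0,3,0,0,0,0,0,3,0,0,0]'

```text
time_s: 20.72
tcp_pos: [0.5966, 0.0093, 0.1675]
ee_rot: [[-0.997, 0.078, -0.006], [0.078, 0.997, 0.002], [0.006, 0.002, -1.0]]
wrist_force: [-0.3, 1.0, 1.8]
gripper_width: 0.135
```

```bash
python3 q.py
```

```text
t 20.725 tcp [0.5966 0.0093 0.1675] press [ 11.5 -40.7 167.5] F [-0.34  1.03  1.77] M [0.06 0.39 0.01] w 11.7 j [  16.   22.   -8.   -0.  -60. -111.]
tip [  2.  -40.5  84.6] leg at z100 [  2.1  -40.56 100.  ] lean 0.4 -0.1 Fpress -0.4 1.0
```

carry_out --commands '[0.4,0.1,3,0,-0.003,0,0.2,0,3,0,-0.001,0]'

```text
time_s: 20.98
tcp_pos: [0.5962, 0.0093, 0.1611]
ee_rot: [[-0.997, 0.078, -0.002], [0.078, 0.997, 0.001], [0.002, 0.001, -1.0]]
wrist_force: [-0.3, -0.2, 5.2]
gripper_width: 0.137
```

carry_out --commands '[0.2,0,2.5,0,-0.001,0,0.1,0,2.5,0,0,0]'

```text
time_s: 21.22
tcp_pos: [0.5968, 0.0091, 0.158]
ee_rot: [[-0.997, 0.077, 0.001], [0.077, 0.997, 0.0], [-0.001, 0.0, -1.0]]
wrist_force: [-1.6, 0.5, 8.5]
gripper_width: 0.129
```

```bash
python3 q.py
```

```text
t 21.225 tcp [0.5968 0.0091 0.158 ] press [ 11.7 -40.9 158. ] F [-1.6   0.48  8.51] M [0.02 0.83 0.02] w 11.2 j [  16.   22.   -9.    0.  -59. -111.]
tip [  2.9 -40.8  75. ] leg at z100 [  2.83 -40.81 100.  ] lean -0.1 -0.0 Fpress -1.6 0.4
```

carry_out --commands '[0.3,0.1,3,0,0,0,0.3,0,3,0,0,0]'

```text
time_s: 21.48
tcp_pos: [0.5971, 0.009, 0.1551]
ee_rot: [[-0.997, 0.076, 0.005], [0.076, 0.997, -0.001], [-0.005, -0.0, -1.0]]
wrist_force: [-2.1, -0.4, 8.6]
gripper_width: 0.135
```

```bash
python3 q.py
```

```text
t 21.475 tcp [0.5971 0.009  0.1551] press [ 12.  -41.  155.1] F [-2.08 -0.42  8.55] M [ 0.13  0.87 -0.06] w 11.8 j [  16.   22.   -9.    0.  -58. -111.]
tip [  3.4 -41.   72.1] leg at z100 [  3.29 -40.97 100.  ] lean -0.3 0.0 Fpress -2.0 -0.6
```

carry_out --commands '[1,0.4,3.5,0,0.005,0.001,0.8,0.3,3.5,0,0.003,0.001]'

```text
time_s: 21.72
tcp_pos: [0.5969, 0.0095, 0.1512]
ee_rot: [[-0.997, 0.076, 0.002], [0.076, 0.997, -0.001], [-0.002, -0.001, -1.0]]
wrist_force: [-1.2, -0.1, 7.6]
gripper_width: 0.136
```

```bash
python3 q.py; python3 look.py 21
```

```text
t 21.725 tcp [0.5969 0.0095 0.1512] press [ 11.8 -40.5 151.2] F [-1.22 -0.06  7.63] M [-0.23  0.48  0.01] w 11.8 j [  16.   23.  -10.    0.  -58. -111.]
tip [  3.  -40.5  68.2] leg at z100 [  2.92 -40.5  100.  ] lean -0.1 0.1 Fpress -1.2 -0.1
t 21.725 tcp [0.5969 0.0095 0.1512] press [ 11.8 -40.5 151.2] F [-1.22 -0.06  7.63] M [-0.23  0.48  0.01] w 11.8 j [  16.   23.  -10.    0.  -58. -111.]
tip press [  3.  -40.5  68.2] lean x -0.1 lean y 0.1
tip proj scene [[303.04 213.7 ]] top [[323.01 182.1 ]]
```

View pics/s21.png

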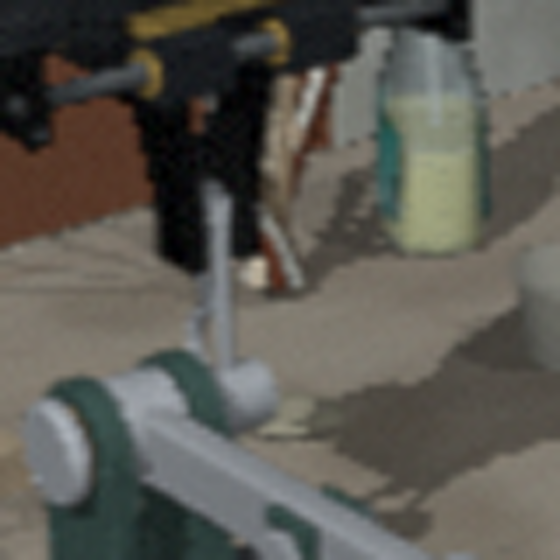

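carry_out --commands '[0.8,0,4,0,0.003,0,0.6,0,4,0,0.002,0]'

```text
time_s: 22.08
tcp_pos: [0.5965, 0.0094, 0.1432]
ee_rot: [[-0.997, 0.076, -0.001], [0.076, 0.997, -0.001], [0.0, -0.001, -1.0]]
wrist_force: [0.9, -1.6, 0.9]
gripper_width: 0.136
```

carry_out --commands '[0.5,0,4,0,0.002,0,0.5,0,4,0,0.002,0]'

```text
time_s: 22.32
tcp_pos: [0.5957, 0.0094, 0.1334]
ee_rot: [[-0.997, 0.077, -0.005], [0.077, 0.997, -0.0], [0.005, -0.0, -1.0]]
wrist_force: [1.2, -0.4, 3.1]
gripper_width: 0.133
```

```bash
python3 q.py
```

```text
t 22.325 tcp [0.5957 0.0094 0.1334] press [ 10.7 -40.6 133.4] F [ 1.24 -0.35  3.14] M [-0.34 -0.72 -0.03] w 11.5 j [  16.   24.  -11.   -0.  -56. -111.]
tip [  1.3 -40.6  50.4] leg at z100 [  1.52 -40.58 100.  ] lean 0.3 0.0 Fpress 1.3 -0.3
```

carry_out --commands '[0,0,0,0,0,0]'

```text
time_s: 22.45
tcp_pos: [0.5961, 0.0094, 0.1332]
ee_rot: [[-0.997, 0.076, -0.004], [0.076, 0.997, -0.0], [0.004, -0.001, -1.0]]
wrist_force: [1.6, -0.6, 1.1]
gripper_width: 0.136
```

```bash
python3 q.py; python3 look.py 22; python3 -c "
from h import *
a=P(.0015,-.0403,0)
print(proj('scene',[a+[0,0,.0497],a+[0,0,.15],a+[0,0,.1125],a+[0,0,.162]]))"
```

```text
t 22.45 tcp [0.5961 0.0094 0.1332] press [ 11.1 -40.6 133.2] F [ 1.58 -0.64  1.11] M [-0.33 -0.54 -0.05] w 11.8 j [  16.   24.  -11.   -0.  -56. -111.]
tip [  1.7 -40.6  50.2] leg at z100 [  1.93 -40.55 100.  ] lean 0.2 0.0 Fpress 1.6 -0.5
t 22.45 tcp [0.5961 0.0094 0.1332] press [ 11.1 -40.6 133.2] F [ 1.58 -0.64  1.11] M [-0.33 -0.54 -0.05] w 11.8 j [  16.   24.  -11.   -0.  -56. -111.]
tip press [  1.7 -40.6  50.2] lean x 0.2 lean y 0.0
tip proj scene [[303.6  220.29]] top [[323.09 183.39]]
[[303.57021116 220.53230445]
 [302.01389294 183.61800323]
 [302.61003993 197.75800964]
 [301.81936473 179.00398997]]
```

View pics/s22.png

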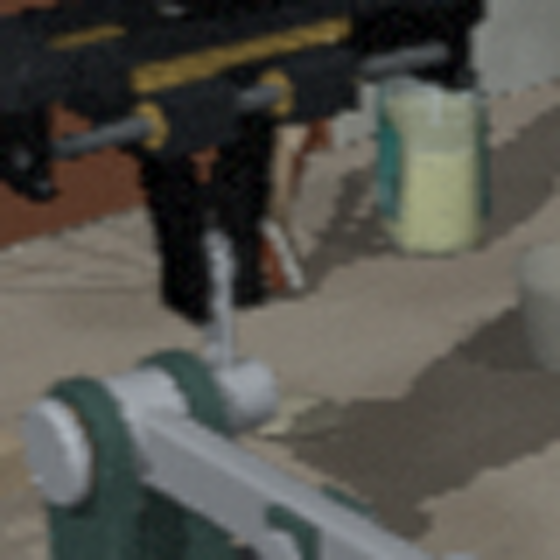

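View pics/t22.png

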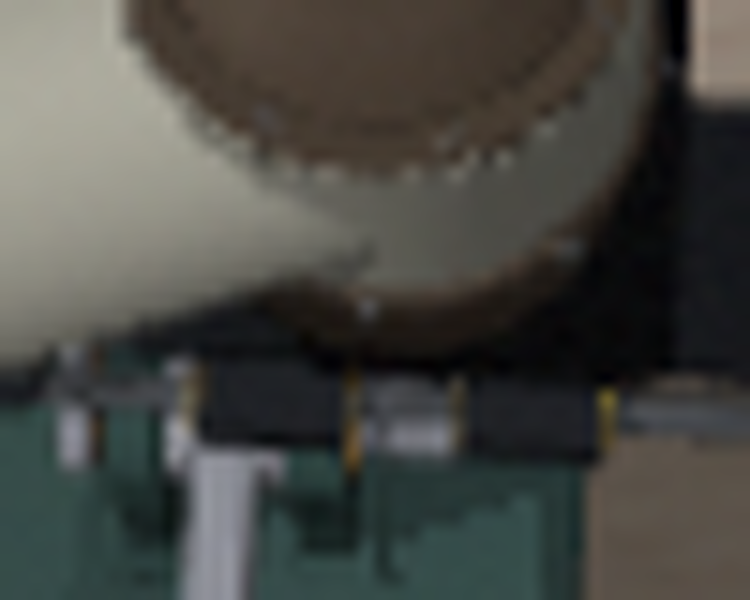

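carry_out --commands '[0,0,0,0,0,0,0,0,0,0,0,0,0,0,0,0,0,0]' --grip 34

```text
time_s: 22.92
tcp_pos: [0.5937, 0.0098, 0.1323]
ee_rot: [[-0.997, 0.077, -0.009], [0.077, 0.997, 0.0], [0.009, -0.0, -1.0]]
wrist_force: [-0.0, -0.0, 0.1]
gripper_width: 0.353
```

```bash
python3 q.py; python3 look.py 23
```

```text
t 22.925 tcp [0.5937 0.0098 0.1323] press [  8.7 -40.4 132.3] F [-0.01 -0.03  0.07] M [ 0.02 -0.04  0.01] w 30.7 j [  16.   24.  -11.   -0.  -56. -111.]
tip [ -1.1 -40.4  49.4] leg at z100 [ -0.61 -40.37 100.  ] lean 0.5 0.0 Fpress -0.0 -0.0
t 22.925 tcp [0.5937 0.0098 0.1323] press [  8.7 -40.4 132.3] F [-0.01 -0.03  0.07] M [ 0.02 -0.04  0.01] w 30.7 j [  16.   24.  -11.   -0.  -56. -111.]
tip press [ -1.1 -40.4  49.4] lean x 0.5 lean y 0.0
tip proj scene [[304.17 221.01]] top [[322.99 184.29]]
```

View pics/s23.png

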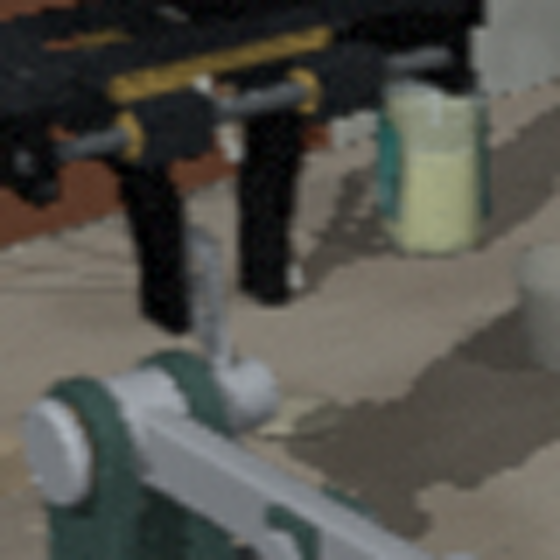

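carry_out --commands '[0,0,-10,0,0,0,0,0,-15,0,0,0,0,0,-20,0,0,0,0,0,-25,0,0,0,0,0,-25,0,0,0]'

```text
time_s: 23.65
tcp_pos: [0.5943, 0.0095, 0.2327]
ee_rot: [[-0.997, 0.077, -0.01], [0.077, 0.997, -0.0], [0.01, -0.001, -1.0]]
wrist_force: [0.4, -0.2, -0.3]
gripper_width: 0.388
```

carry_out --commands '[10,-40,-15,0,0,0,10,-45,-10,0,0,0,15,-45,0,0,0,0,15,-45,0,0,0,0,10,-30,0,0,0,0]'

```text
time_s: 24.28
tcp_pos: [0.5204, -0.194, 0.2692]
ee_rot: [[-0.997, 0.071, 0.006], [0.071, 0.997, -0.001], [-0.006, -0.0, -1.0]]
wrist_force: [-0.9, -0.3, 0.7]
gripper_width: 0.389
```

```bash
python3 q.py; python3 look.py 24; python3 -c "
from h import *
a=P(.0015,-.0403,0);px=P(.001,0,0)-P(0,0,0);c=a+[0,0,.0497]
for l in(0,5):
  u=np.radians(l);cz=np.array([0,0,1])*np.cos(u)+px*1e3*np.sin(u);cx=px*1e3*np.cos(u)-np.array([0,0,1])*np.sin(u);m=a+[0,0,.1]
  pts=[m-cz*.05,m+cz*.05+cx*.009,m+cz*.062+cx*.009]
  print(l,(proj('scene',pts)-[270,145])*7,(proj('top',pts)-[295,155])*15)"
```

```text
t 24.275 tcp [ 0.5204 -0.194   0.2692] press [ -49.8 -249.   269.2] F [-0.87 -0.33  0.71] M [-0.01 -0.02  0.01] w 33.9 j [ -4.  13.  -5.   0. -71. -90.]
tip [ -58.2 -249.   186.1] leg at z100 [ -57.68 -249.    100.  ] lean -0.4 0.0 Fpress -0.8 -0.4
t 24.275 tcp [ 0.5204 -0.194   0.2692] press [ -49.8 -249.   269.2] F [-0.87 -0.33  0.71] M [-0.01 -0.02  0.01] w 33.9 j [ -4.  13.  -5.   0. -71. -90.]
tip press [ -58.2 -249.   186.1] lean x -0.4 lean y 0.0
tip proj scene [[383.46 157.57]] top [[393.21 199.37]]
0 [[234.96013562 527.98271901]
 [209.7462954  262.50662073]
 [208.3249242  230.37278635]] [[420.01281155 427.03060073]
 [414.61762921 302.98434255]
 [413.6670779  292.23207277]]
5 [[241.71749492 531.93688152]
 [203.03247474 261.37499713]
 [199.9371613  228.58680328]] [[419.06673047 446.89321225]
 [415.68682526 282.66584509]
 [414.9926158  266.62379529]]
```

View pics/s24.png

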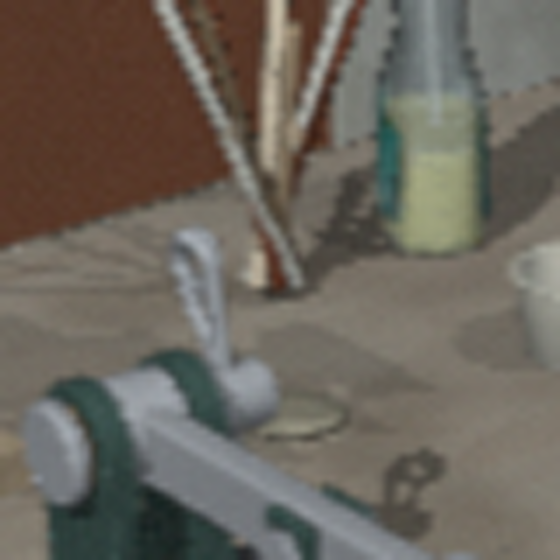

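View pics/t24.png

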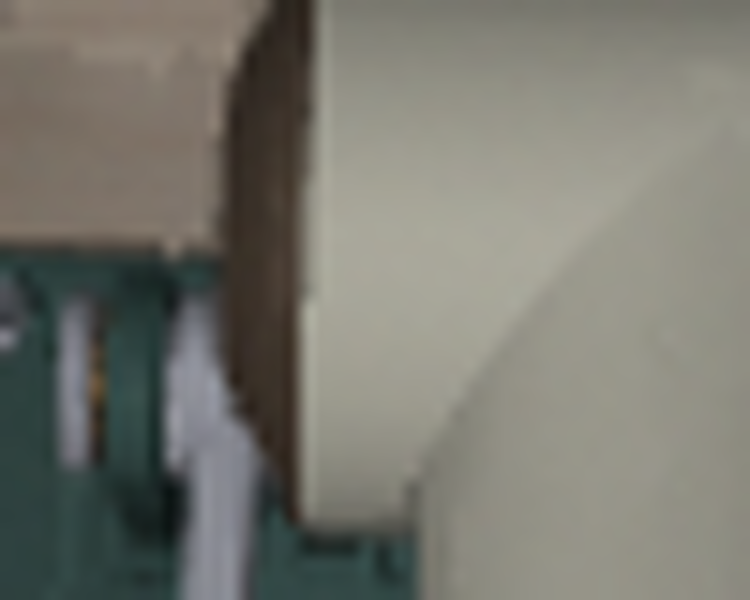

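carry_out --commands '[20,-45,0,0,0,0,20,-45,0,0,0,0,20,-45,0,0,0,0,10,-30,0,0,0,0,0,0,0,0,0,0]'

```text
time_s: 25.0
tcp_pos: [0.439, -0.3564, 0.2737]
ee_rot: [[-0.997, 0.07, 0.014], [0.07, 0.998, -0.003], [-0.014, -0.002, -1.0]]
wrist_force: [0.0, 0.4, 0.2]
gripper_width: 0.393
```

```bash
python3 look.py 25;python3 - <<'E'
import cv2,numpy as np
i=cv2.imread("pics/t25r.png");a=cv2.resize(i[162:192,308:338],(480,480),interpolation=cv2.INTER_CUBIC)
j=cv2.imread("pics/s25r.png");b=cv2.resize(j[172:226,286:316],(300,480),interpolation=cv2.INTER_CUBIC)
cv2.imwrite("pics/h25.png",np.hstack([a,b]))
E
```

```text
t 25.0 tcp [ 0.439  -0.3564  0.2737] press [-119.2 -416.8  273.7] F [0.03 0.42 0.18] M [ 0.02 -0.05 -0.03] w 34.2 j [-23.  14.  -4.  -0. -72. -71.]
tip press [-127.1 -417.   190.6] lean x -0.8 lean y 0.1
tip proj scene [[449.44 149.16]] top [[451.57 225.57]]
```

View pics/h25.png

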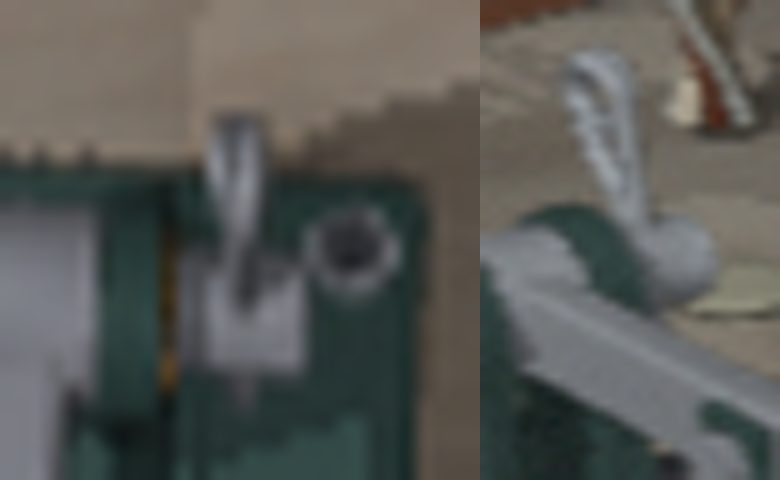

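View pics/t25r.png

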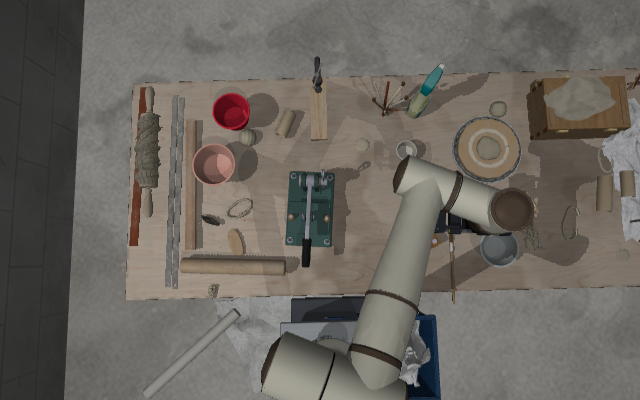

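```bash
python3 - <<'E'
from h import *
i=capture("scene");j=cv2.imread("pics/s25r.png")[:,:,::-1]
print(np.abs(i[172:226,286:316].astype(int)-j[172:226,286:316]).mean())
print(finish_job())
E
```

```text
1.4512345679012346
the job is handed in; nothing more can be done
None
```

I pushed the pin home, fitted the R-clip through the cross hole with its bow sprung over the pin, let go, and handed the job in at about 25 s of the 72 s allowed.

- **Pin:** I pushed it by the head at about 5 N until it stopped. The force rose to about 12 N with no further travel, and the picture showed the head against the bush.
- **Cross hole:** The top camera showed the mouth leaning about 31–33° towards +x. I tilted the clip to match, and the leg went in with almost no force. I then swung clip and pin upright about the pin's axis, with at most about 4.5 N on the wrist.
- **Clip:** Going down, the bow rode over the pin at up to 8.6 N, then the force dropped away as it sprang over. The model put the seat point within about 0.5 mm of the pin axis before I let go.
- **After letting go:** The pictures show the clip standing in the pin, with the leg out below and the bow's waist at the pin's top. It did not move between the last two pictures. The arm was well clear and the wrist force was near zero.

Two checks were less than perfect:
- **Lean:** The clip and pin leaned back about 5–8° towards +x when the fingers opened. I left them like that.
- **Height:** The last picture put the ring about 2 mm higher than calculated, which is within the camera's error. The spring-over itself I judged from the force drop and the pictures, not from a direct measurement.

As far as the pictures show, I touched nothing else on the bench, but I did not measure the pot and rib again.

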